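# Load the wash carrier under its ratchet-clamped hold-down bar

## Robot

A 7-joint arm with a two-finger parallel gripper is mounted at the origin on the work surface. World frame = base frame: x ahead of the robot, y to its left, z up, the work surface at z = 0. Lengths are in m, angles in rad, forces in N, time in s.
With the tool pointing down it reaches from about 0.4 to 0.925 m from the base axis. Payload 4.1 kg.
Tool frame: the origin (TCP) lies at the very end of the fingers, on their centre line; the grasp point (between the pads) lies 19 mm behind it (bot.tcp_to_grasp is the distance from the TCP to the grasp point, in m); z points along the fingers, y is the line along which they close (so a half turn about z gives the same grasp; the last joint's range is limited). The gripper opens to 85 mm and grips with 20 to 120 N. Pads are 22 mm wide; open, the fingers measure 114 mm over their backs; the gripper's body (76 mm by 85 mm) begins 54 mm behind the grasp point. The pads swing forward as they close: fully open they stand 13 mm farther back than shut.
Start: joints at [-1.433, 0.398, 0.045, 1.537, -0.019, 1.207, -0.051], TCP at [0.152, 0.632, 0.231] pointing down, gripper open.
Joint ranges: [-2.82, 2.82], [-0.49, 2.23], [-1.37, 1.46], [0, 2.46], [-1.36, 4.5], [0.23, 2], [-2.94, 2.94]. Speed limits (rad/s): [2.57, 2.57, 3.14, 3.14, 3.14, 3.14, 3.14].

## Interface

Orientations are given as a unit quaternion [w, x, y, z].
In Python, from workcell import bot gives the robot as it stands.
- The arm moves only by the tool jog_arm, never from a script. Its argument "moves" is a list of rows, each a list of 5 numbers: the opening, from 0 (shut) to 1 (fully open), then the shift along the world's x, y, z in cm, then the turn about the world's z in degrees. A call has 1 to 5 rows; each row is the pose to reach, as a shift and turn from the pose commanded when the call began; what a row does not reach only later rows make up. A row lasts 1/12 s, in which the tool goes at most 41.7 mm and 7.16 degrees, less where a joint would pass 70% of its speed; a pose out of reach is approached as far as the arm can. A call with a gripper value outside its range is refused whole. The fingers move at their own pace and stop on an object; the grip force is fixed at half the most. Time passes only in rows, so rows that repeat a pose let the fingers close. It gives the time, the measured TCP pose, the force, the opening and the grip force at its end, in the units of the state.
- bot.get_state(): the state, without advancing time (a new reading comes with each control period).
- bot.read_camera(name): name is "side" or "top"; returns the picture (384x512x3 uint8, red, green, blue); there is no depth.
- bot.camera_model(name): a dict with "fx", "fy", "cx", "cy" (pixels), "k1" (the pictures are not rectified: a ray, as slopes to the right and down, at radius r is drawn at 1 + k1 r^2 times it, then the intrinsics apply), "view" (4x4, takes a point from world to camera coordinates). Camera axes: x right, y down, z forward; pixel columns grow to the right and rows downward; lengths in m; the calibration is good to about 2 mm. A picture is of the moment at which its call begins. camera_model takes no time and is no camera call.
- bot.close_job(): hands the job in; it is judged then, once.
The state is a dict: "time": time; "q": joint angles; "joint_vel": joint speeds; "joint_torque": joint torques, N m; "tool_pos": TCP position; "tool_rot": TCP orientation; "contact_force": force on the tool from outside, world axes, zero at the start; "ft_torque": the same for the moment, N m; "opening": finger opening in m; "grasp_force": force on a finger pad.
Only numpy, scipy, OpenCV 4.12 (cv2) and the standard library are available. Lean on these libraries where they do the work, as an engineer would, in place of code of your own. Each camera call takes 0.05 s, during which the arm holds its last target. There are 200 camera calls.

## Task

Load the wash carrier: set the ratchet on its clamp bolt to loosen and work the handle until the hold-down bar has lifted out of its notch, swing the bar well clear to the far side, and move every lunch tray from the drip stand into a bay of its own, standing on edge and right down on the bay floor. Then swing the bar back over the bays so that its key lines up with the notch, set the ratchet to tighten and work the handle until the bolt is tight again with the bar down. Leave the other things on the bench alone.

Things in the scene. Friction and masses are not known exactly. Their poses are not given: they have to be found in the camera images.
- bolt (a joint): Clamp bolt of the wash carrier, upright on the post, its hexagon head in the ratchet head. Right-hand quick-acting thread: loosens counter-clockwise from above. Rad: 0 = tight (stop), grows to 3.2 as it loosens. Bar and ratchet rise with it, 4 mm per rad. The bar is free from 1.5 on; 1.7 to 2 is enough. Takes about 0.8 N m at the handle (5 N at handle_grip); stays where left.
- post_axis (a point): Point on the bolt axis at the top of the carrier's post, 106 mm above the table; axes as the carrier's. The bolt, the ratchet handle and the hold-down bar all turn about the vertical through it.
- ratchet_handle (a joint): Ratchet spanner that stays on the bolt and swings level about it. Rad: 0 = straight out of the carrier (its +y), counter-clockwise from above positive, stops at -0.8 and 0.8; stays where left. It drives the bolt only in the direction set by the direction lever and clicks back freely (0.3 N m; step 0.35 rad, so up to that is lost per stroke). On the tight bolt it stops dead.
- handle_grip (a point): Middle of the handle's black rubber grip (22 mm thick, 100 to 192 mm out from the bolt axis), 150 mm out; x runs outward along the handle, z up. Height 0.144 m with the bolt tight, rising with it. The steel head is 66 mm across, its top 12 mm above this point. Free space beside the grip and 100 mm below it.
- direction_lever (a joint): Lever on top of the ratchet head, pivot 44 mm out from the bolt axis, pointing out along the handle. Rad about the vertical relative to the handle, counter-clockwise from above positive, -0.4 to 0.4. Above 0.25 the ratchet drives the bolt counter-clockwise (loosens), below -0.25 clockwise (tightens). Starts at tighten. Throw it to its end: about 3 N at its tab; it stays, the handle keeps still.
- lever_tip (a point): Top of the direction lever's upright black thumb tab (12 x 12 mm, 22 mm tall, its foot 2 mm over the ratchet head), 34 mm from the lever's pivot; x runs outward along the lever. Height 0.180 m with the bolt tight. Push the tab sideways.
- hold_bar (a joint): Hold-down bar, steel, 26 mm wide, 296 mm long from the bolt axis. Rad: 0 = over the bays (carrier's -y), positive counter-clockwise from above (towards the carrier's +x, away from the robot), -0.3 to 1.7. Free past 1.5 of the bolt, light, stays where left. Its key enters its notch only within 0.06 of 0 (else the bolt stalls near 1.5). From 1.2 on it is clear of trays and gripper.
- bar_grip (a point): Centre of the top of the bar's upright black grip post (20 mm round, 40 mm tall, standing on the bar), 130 mm from the bolt axis along the bar; axes as the bar's: the bar points to its -y. Height 0.160 m with the bolt tight. The bar's underside is then 3 mm over the tops of seated trays.
- carrier: The steel wash carrier, fixed to the bench: four bays in a row along its y, then the post with the clamp bolt, 184 mm from the origin along +y. Origin: under the middle of the four bays, on the table; z up; x along each bay.
- bay0 (a point): Middle of the floor of bay 0 (counted from the end away from the post), 12 mm above the table; axes as the carrier's. Bay: 28 mm wide along y, 118 mm long along x, upright walls to 40 mm above its floor, sloping lead-ins from there to 54 mm. Neighbouring bays are 56 mm apart; bay 3 is 100 mm from the bolt axis.
- bay1 (a point): Middle of the floor of bay 1 (counted from the end away from the post), 12 mm above the table; axes as the carrier's. Bay: 28 mm wide along y, 118 mm long along x, upright walls to 40 mm above its floor, sloping lead-ins from there to 54 mm. Neighbouring bays are 56 mm apart; bay 3 is 100 mm from the bolt axis.
- bay2 (a point): Middle of the floor of bay 2 (counted from the end away from the post), 12 mm above the table; axes as the carrier's. Bay: 28 mm wide along y, 118 mm long along x, upright walls to 40 mm above its floor, sloping lead-ins from there to 54 mm. Neighbouring bays are 56 mm apart; bay 3 is 100 mm from the bolt axis.
- bay3 (a point): Middle of the floor of bay 3 (counted from the end away from the post), 12 mm above the table; axes as the carrier's. Bay: 28 mm wide along y, 118 mm long along x, upright walls to 40 mm above its floor, sloping lead-ins from there to 54 mm. Neighbouring bays are 56 mm apart; bay 3 is 100 mm from the bolt axis.
- drip_stand: Low aluminium drip stand, fixed, in which the trays wait: four open-ended channels side by side, 60 mm apart along its y, each 28 mm wide inside and 190 mm long along its x, floor 4 mm and walls 45 mm above the table (lips to 52 mm). Trays can slide along their channel. Origin under its middle, on the table.
- tray_a: A rigid yellow two-compartment lunch tray with a grey rim, standing on its long edge in the drip stand at the start: 24 mm thick along its y, 110 mm wide along its x, 95 mm tall; origin in the middle of the edge it stands on, z up. 120 to 210 g. All trays are alike and may go into any bay either way round. Two to four of the four are there.
- tray_b: A rigid yellow two-compartment lunch tray with a grey rim, standing on its long edge in the drip stand at the start: 24 mm thick along its y, 110 mm wide along its x, 95 mm tall; origin in the middle of the edge it stands on, z up. 120 to 210 g. All trays are alike and may go into any bay either way round. Two to four of the four are there.
- tray_c: A rigid yellow two-compartment lunch tray with a grey rim, standing on its long edge in the drip stand at the start: 24 mm thick along its y, 110 mm wide along its x, 95 mm tall; origin in the middle of the edge it stands on, z up. 120 to 210 g. All trays are alike and may go into any bay either way round. Two to four of the four are there.
- tray_d: A rigid yellow two-compartment lunch tray with a grey rim, standing on its long edge in the drip stand at the start: 24 mm thick along its y, 110 mm wide along its x, 95 mm tall; origin in the middle of the edge it stands on, z up. 120 to 210 g. All trays are alike and may go into any bay either way round. Two to four of the four are there.
- air_gun: Orange air gun, a bystander lying on the bench, not to be disturbed. Origin at its underside.
- water_bottle: Clear bottle, a bystander lying on the bench, not to be disturbed. Origin at its underside.
- blue_bowl: Blue bowl, a bystander lying on the bench, not to be disturbed. Origin at its underside.
- blue_cup: Blue cup, a bystander lying on the bench, not to be disturbed. Origin at its underside.
- tape_roll: Roll of tape, a bystander lying on the bench, not to be disturbed. Origin at its underside.
- dust_brush: Brush, a bystander lying on the bench, not to be disturbed. Origin at its underside.
There are look-alikes about, which are no part of the job. What is shaped like the tray_a but red is not meant.

How it is judged:
By the outcome, as a careful person would: the job done as asked, in the order asked, and still so for the second after the job is handed in, with the robot touching nothing.
Of tray_a, tray_b, tray_c, tray_d only 2 to 4 are there at a start; the rules pass over those that are not, and their reading is None.
At some moment in a run one of tray_a, tray_b, tray_c, tray_d may be knocked a few centimetres aside while the robot is not near it.
Once in a run the grip may slacken for a moment while it holds something.
It also fails if it takes over 210 s, if anything falls off the work surface, if the arm or the gripper's body presses on something with over 40 N, if the wrist force passes 120 N, or if a joint passes its speed limit or range.

## Working session

There is one attempt and no reset: what is moved stays moved. The work goes in short steps, Python scripts to look and compute and a tool call to move; the robot and the scene stay as the last step left them, time stands still between calls to the robot, and variables do not carry over. Pictures are saved under pics/ and viewed, at most 14 in all, crops included, and the job is handed in when it is done.

Besides the shell and the picture viewer there is one more tool, called after ">>>" as name([rows], argument=value, ...), one row to a line, values as JSON. jog_arm: Moves the arm, as the interface text tells. Its arguments: {"type":"object","properties":{"moves":{"type":"array"}},"required":["moves"]}

```bash
mkdir -p pics
cat > h.py <<'E'
import numpy as np, cv2
from workcell import bot
def snap(n,f):
    im=bot.read_camera(n); cv2.imwrite('pics/raw_'+f+'.png',im[:,:,::-1]); return im
def crop(f,out,x0,y0,x1,y1,s):
    im=cv2.imread('pics/raw_'+f+'.png')[y0:y1,x0:x1]
    cv2.imwrite('pics/'+out+'.png',cv2.resize(im,None,fx=s,fy=s,interpolation=cv2.INTER_CUBIC))
def ray(n,u,v):
    m=bot.camera_model(n); d=np.array([(u-m['cx'])/m['fx'],(v-m['cy'])/m['fy']]); s=d.copy()
    for _ in range(20): s=d/(1+m['k1']*(s@s))
    V=np.array(m['view']); R=V[:3,:3]; return -R.T@V[:3,3], R.T@np.array([s[0],s[1],1])
def atz(n,u,v,z):
    o,d=ray(n,u,v); return o+d*(z-o[2])/d[2]
def tri(a,b):
    A=[];B=[]
    for n,u,v in (a,b):
        o,d=ray(n,u,v); d=d/np.linalg.norm(d); P=np.eye(3)-np.outer(d,d); A.append(P);B.append(P@o)
    return np.linalg.lstsq(np.vstack(A),np.hstack(B),rcond=None)[0]
def proj(n,p):
    m=bot.camera_model(n);V=np.array(m['view']);c=V[:3,:3]@np.array(p)+V[:3,3];s=c[:2]/c[2];s=s*(1+m['k1']*(s@s))
    return np.array([s[0]*m['fx']+m['cx'],s[1]*m['fy']+m['cy']])
E
python3 - <<'E'
from h import *
for n in('top','side'):
    snap(n,n+'0'); m=bot.camera_model(n); print(n,{k:m[k] for k in('fx','cx','cy','k1')},ray(n,256,192))
    crop(n+'0',n+'0',0,0,512,384,1.56)
print(bot.get_state())
E
```

```text
top {'fx': 457.4150294376518, 'cx': 257.4811789015714, 'cy': 197.98745409114557, 'k1': -0.04335710911953916} (array([ 0.3243569 , -0.01757072,  1.58682942]), array([ 0.15750671,  0.0072212 , -0.98758358]))
side {'fx': 425.37637178289407, 'cx': 251.7044330055975, 'cy': 197.18772381283182, 'k1': -0.13808391396342984} (array([ 0.03924893, -0.86769954,  1.15881837]), array([ 0.36358688,  0.59139134, -0.7199386 ]))
{'time': 0.1, 'q': array([-1.4330463 ,  0.39912103,  0.04506345,  1.5377716 , -0.01865465,
        1.20690512, -0.05065179]), 'joint_vel': array([-4.07420618e-04, -1.76772409e-04,  7.51182225e-04, -5.22401444e-03,
        2.38833471e-05,  6.90326329e-04, -1.18823850e-03]), 'joint_torque': array([ 3.45699547e-03, -4.76260149e+01,  1.37051392e+00, -2.54948562e+01,
        1.21629404e-02,  4.98000561e-03, -6.77638809e-06]), 'tool_pos': array([0.15232464, 0.63130404, 0.23035815]), 'tool_rot': array([-1.74116902e-05,  1.18023682e-01,  9.93010380e-01, -8.92290989e-04]), 'contact_force': array([-0.15577298, -1.3396228 , -0.50666814]), 'ft_torque': array([0.0001617 , 0.00686784, 0.05135241]), 'grasp_force': 0.0, 'opening': 0.08519749710930145}
```

View pics/top0.png

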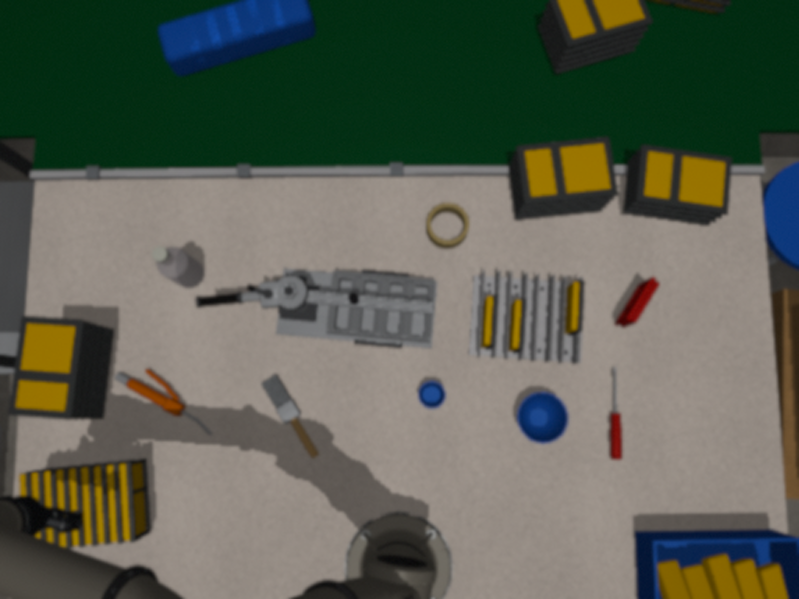

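View pics/side0.png

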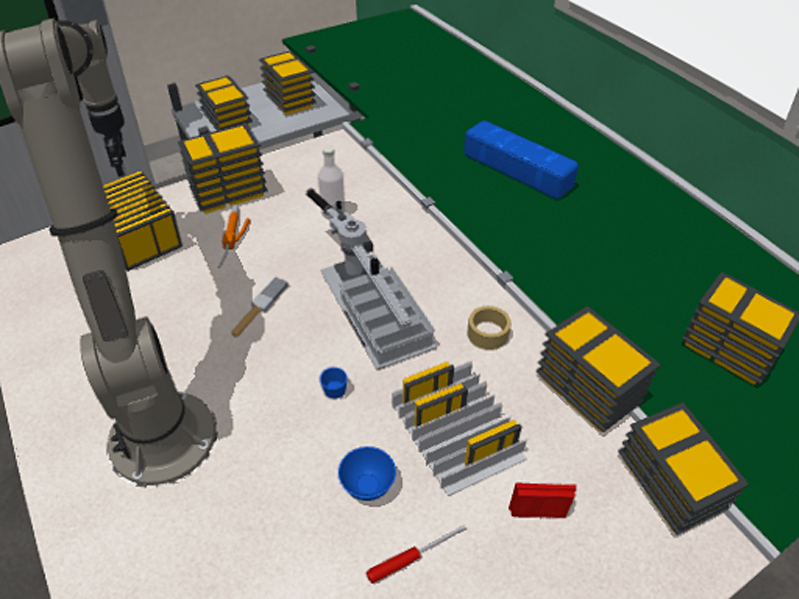

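Three yellow trays stand in the drip stand, at top-view pixels (488,321), (517,324) and (574,306) of the 1.56x picture. The red one at (637,302) is a look-alike, and the stacked and crated yellow trays are not in the stand. The carrier's post is at (290,291), with the handle pointing left and the bar right. Next I'll take enlarged crops.

Run:
```python
from h import *
crop('top0','c1',115,155,385,245,2.95)
crop('side0','c2',185,110,345,325,2.75)
```

```text
(no output)
```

View pics/c1.png

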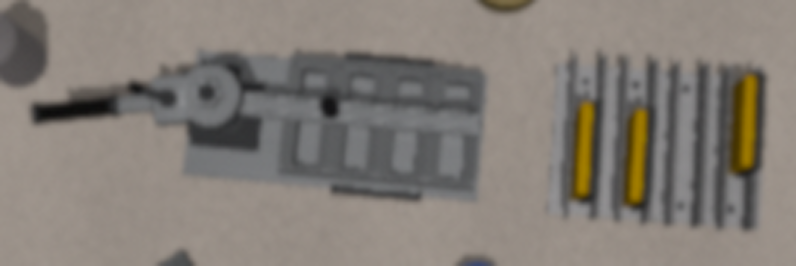

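View pics/c2.png

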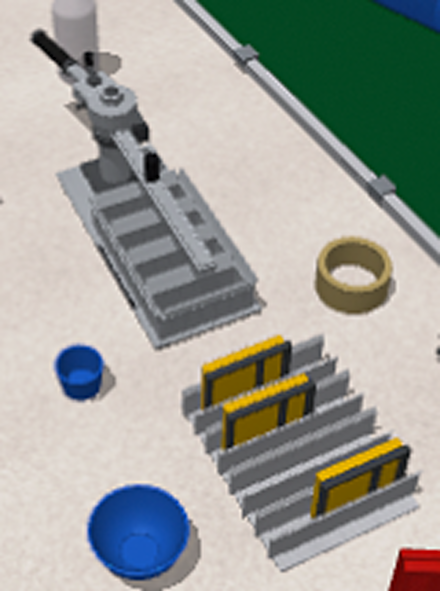

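The crop confirms the three yellow trays in channels 1, 2 and 4 of the stand. In the top crop their upper edges run (585,103)-(582,197), (638,110)-(633,204) and (748,76)-(740,170). The bolt is at (208,93), the bar grip post at (330,104), the lever tab at about (135,88) and the handle end at (35,112).

```bash
cat >> h.py <<'E'
def T(x,y): return ('top',115+x/2.95,155+y/2.95)
def S(x,y): return ('side',185+x/2.75,110+y/2.75)
E
python3 - <<'E'
from h import *
np.set_printoptions(precision=4,suppress=True)
for n,a,b in [('bolt',T(208,93),S(112,95)),('bargrip',T(330,104),S(152,152)),('barend',T(480,122),S(205,265)),('handleend',T(35,112),S(36,38)),('lever',T(135,88),S(90,57)),
 ('t1far',T(585,103),S(285,341)),('t1near',T(582,197),S(205,371)),('t2far',T(638,110),S(308,379)),('t2near',T(633,204),S(226,408)),('t3far',T(749,76),S(405,443)),('t3near',T(740,170),S(316,480)),
 ('car far R',T(485,70),S(262,300)),('car nr R',T(477,198),S(160,343))]:
    p=tri(a,b); print(n,p,'repr',proj(*[a[0],p])-a[1:],proj(b[0],p)-b[1:])
for n,x,y,z in[('bolt',208,93,.165),('bargrip',330,104,.16),('lev',135,88,.18),('hend',35,112,.15),('t1f',585,103,.099),('t1n',582,197,.099),('t2f',638,110,.099),('t2n',633,204,.099),('t3f',749,76,.099),('t3n',740,170,.099),('carFL',202,55,.0),('carFR',485,70,.0),('carNL',185,173,0),('carNR',477,198,0)]:
    print(n,atz(*T(x,y),z))
E
```

```text
bolt [0.5722 0.2158 0.1605] repr [ 0.125  -0.3226] [-0.2947  0.0551]
bargrip [0.5582 0.0839 0.1678] repr [ 0.1528 -0.387 ] [-0.3727  0.0735]
barend [ 0.5419 -0.0765  0.1195] repr [-0.1999  0.4986] [ 0.5179 -0.11  ]
handleend [0.5541 0.4099 0.1376] repr [-0.1816  0.4845] [ 0.4143 -0.0684]
lever [0.5779 0.2919 0.1709] repr [ 0.2986 -0.7672] [-0.6799  0.1201]
t1far [ 0.5721 -0.1985  0.0846] repr [ 0.3359 -0.7621] [-0.8435  0.1808]
t1near [ 0.4657 -0.1919  0.0916] repr [ 0.3866 -0.9631] [-1.0708  0.2101]
t2far [ 0.5634 -0.258   0.0852] repr [ 0.332  -0.7366] [-0.8397  0.1808]
t2near [ 0.4577 -0.2484  0.0936] repr [ 0.4508 -1.1017] [-1.2598  0.2489]
t3far [ 0.602  -0.3852  0.0881] repr [ 0.5359 -1.0619] [-1.2907  0.2828]
t3near [ 0.495  -0.3711  0.0834] repr [ 0.3815 -0.8465] [-1.0278  0.2136]
car far R [ 0.6204 -0.0879  0.0184] repr [-0.0431  0.1017] [ 0.1069 -0.0235]
car nr R [ 0.472  -0.0778  0.0145] repr [ 0.2876 -0.7495] [-0.7967  0.1509]
bolt [0.5704 0.2154 0.165 ]
bargrip [0.5582 0.085  0.16  ]
lev [0.5738 0.2908 0.18  ]
hend [0.5537 0.4057 0.15  ]
t1f [ 0.5671 -0.1956  0.099 ]
t1n [ 0.4619 -0.1897  0.099 ]
t2f [ 0.5588 -0.2546  0.099 ]
t2n [ 0.4536 -0.246   0.099 ]
t3f [ 0.5965 -0.3806  0.099 ]
t3n [ 0.4905 -0.3661  0.099 ]
carFL [0.6453 0.2504 0.    ]
carFR [ 0.6242 -0.0888  0.    ]
carNL [0.503  0.2683 0.    ]
carNR [ 0.4708 -0.0773  0.    ]
```

>>> jog_arm([
  [0,2.3,-1.7,1.6,-4],
  [0,4.6,-3.4,3.2,-8],
  [0,6.9,-5.1,4.8,-12],
  [0,9.2,-6.8,6.4,-16],
  [0,11.5,-8.5,8,-20],
])

```text
time: 0.52
tool_pos: [0.2683, 0.5457, 0.3116]
tool_rot: [-0.0, 0.29, 0.957, -0.0]
contact_force: [0.3, 0.2, -0.4]
opening: 0.0258
grasp_force: 0.0
```

>>> jog_arm([
  [0,2.3,-1.7,0,-4],
  [0,4.6,-3.4,0,-8],
  [0,6.9,-5.1,0,-12],
  [0,9.2,-6.8,0,-16],
  [0,11.5,-8.5,0,-20],
])

```text
time: 0.93
tool_pos: [0.3832, 0.4607, 0.3109]
tool_rot: [-0.0, 0.452, 0.892, -0.0]
contact_force: [-0.1, 0.2, 0.2]
opening: -0.0003
grasp_force: 0.0
```

>>> jog_arm([
  [0,2.3,-1.7,0,-4],
  [0,4.6,-3.4,0,-8],
  [0,6.9,-5.1,0,-12],
  [0,9.2,-6.8,0,-16],
  [0,11.5,-8.5,0,-20],
])

```text
time: 1.35
tool_pos: [0.4981, 0.3758, 0.3109]
tool_rot: [-0.0, 0.6, 0.8, -0.0]
contact_force: [0.7, 0.5, -0.5]
opening: -0.0001
grasp_force: 0.0
```

>>> jog_arm([
  [0,2.3,-1.7,0,-4],
  [0,4.6,-3.4,0,-8],
  [0,6.9,-5.1,0,-12],
  [0,9.2,-6.8,0,-16],
  [0,11.5,-8.5,0,-16],
])

```text
time: 1.77
tool_pos: [0.6131, 0.2911, 0.3107]
tool_rot: [-0.0, 0.705, 0.709, -0.001]
contact_force: [0.5, 0.1, 0.4]
opening: 0.0002
grasp_force: 0.0
```

>>> jog_arm([
  [0,0.2,0,-3,0],
  [0,0.4,0,-6,0],
  [0,0.4,0,-9,0],
  [0,0.4,0,-12,0],
  [0,0.4,0,-14.5,0],
])

```text
time: 2.18
tool_pos: [0.6153, 0.2915, 0.1634]
tool_rot: [-0.0, 0.704, 0.71, -0.001]
contact_force: [-0.8, -0.8, -0.3]
opening: -0.0002
grasp_force: 0.0
```

>>> jog_arm([
  [0,-1,0,0,0],
  [0,-2,0,0,0],
  [0,-2.6,0,0,0],
  [0,-3.2,0,0,0],
  [0,-3.8,0,0,0],
])

```text
time: 2.6
tool_pos: [0.5797, 0.2928, 0.169]
tool_rot: [0.001, 0.704, 0.71, 0.003]
contact_force: [3.5, 0.9, -1.0]
opening: 0.0002
grasp_force: 1.4
```

Run:
```python
from h import *
snap('side','s1');snap('top','t1')
crop('side','x',0,0,1,1,1) if 0 else None
a=cv2.imread('pics/raw_s1.png')[100:190,180:270];b=cv2.imread('pics/raw_t1.png')[150:240,110:200]
cv2.imwrite('pics/p1.png',cv2.resize(np.hstack([a,b]),None,fx=4.4,fy=4.4,interpolation=cv2.INTER_CUBIC))
```

```text
(no output)
```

View pics/p1.png

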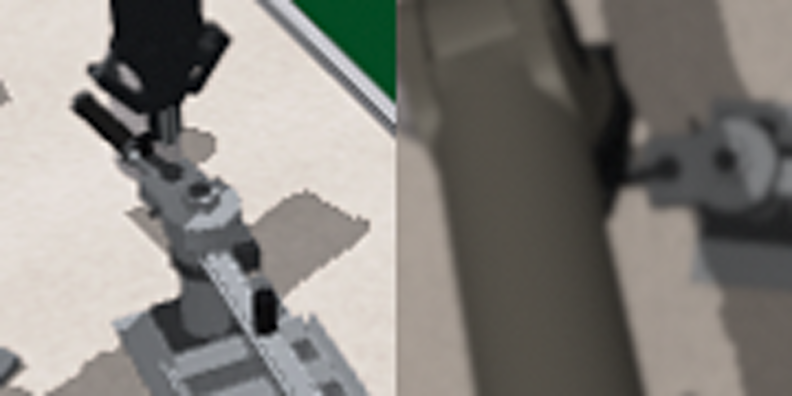

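The picture shows the fingers behind the tab, pushing it toward the robot with 3.5 N. I'll push on to the end of its throw.

>>> jog_arm([
  [0,-0.4,0,0,0],
  [0,-0.8,0,0,0],
  [0,-1.1,0,0,0],
  [0,-1.1,0,0,0],
  [0,-1.1,0,0,0],
])

```text
time: 3.12
tool_pos: [0.5692, 0.2917, 0.1676]
tool_rot: [0.001, 0.705, 0.71, 0.002]
contact_force: [5.1, 0.0, 3.2]
opening: -0.0001
grasp_force: 2.9
```

>>> jog_arm([
  [0,-0.3,0,0,0],
  [0,-0.6,0,0,0],
  [0,-0.6,0,0,0],
])

```text
time: 3.37
tool_pos: [0.5653, 0.291, 0.1679]
tool_rot: [0.003, 0.705, 0.709, 0.003]
contact_force: [9.3, -0.4, 0.0]
opening: 0.0004
grasp_force: 4.4
```

>>> jog_arm([
  [0,1.5,0,0,0],
  [0,2,0,3,0],
  [0,2,0,6,0],
  [0,2,3,9,0],
  [0,2,6,9,0],
])

```text
time: 3.78
tool_pos: [0.5842, 0.3503, 0.2632]
tool_rot: [0.001, 0.706, 0.708, 0.004]
contact_force: [1.6, 0.3, 1.6]
opening: 0.0002
grasp_force: 0.0
```

Run:
```python
from h import *
snap('side','s2');snap('top','t2')
a=cv2.imread('pics/raw_s2.png')[100:190,180:270];b=cv2.imread('pics/raw_t2.png')[150:240,110:200]
cv2.imwrite('pics/p2.png',cv2.resize(np.hstack([a,b]),None,fx=4.4,fy=4.4,interpolation=cv2.INTER_CUBIC))
```

```text
(no output)
```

View pics/p2.png

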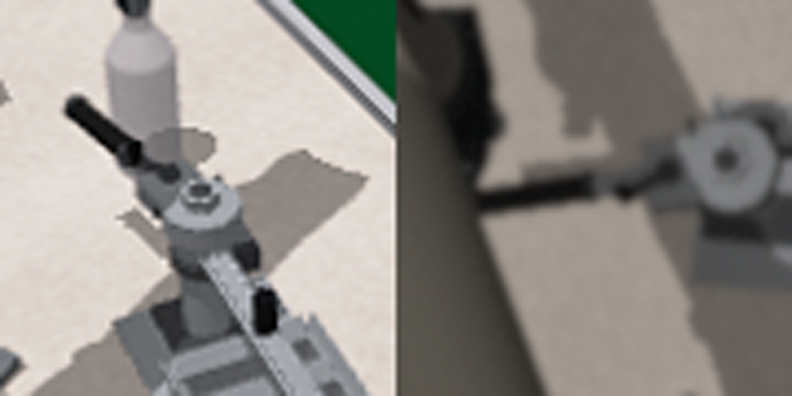

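Run:
```python
from h import *
np.set_printoptions(precision=4,suppress=True)
k=799/512
print('cap',tri(('top',163/k,257/k),('side',329/k,152/k)))
print('base',atz('side',331/k,203/k,0.0), atz('top',183/k,270/k,0.03))
b=np.array([.571,.2155])
# handle grip inner edge/outer end in t2/s2 crops
t=lambda x,y:('top',110+(x-396)/4.4,150+y/4.4)
s=lambda x,y:('side',180+x/4.4,100+y/4.4)
for n,A,B in[('end',t(482,202),s(74,104)),('inner',t(592,188),s(130,152)),('tab',t(625,186),s(170,172)),('bolt',t(728,160),s(200,190))]:
    p=tri(A,B);d=p[:2]-b;print(n,p,'ang from +y',np.arctan2(-d[0],d[1]),np.hypot(*d))
```

```text
cap [0.6377 0.4632 0.2016]
base [0.6548 0.5087 0.    ] [0.6435 0.4773 0.03  ]
end [0.5429 0.3967 0.1511] ang from +y 0.1538329398567748 0.18338367681341258
inner [0.5558 0.3175 0.1447] ang from +y 0.14829639964050514 0.103109749250341
tab [0.569  0.2922 0.1323] ang from +y 0.025657624230523993 0.07671041811271838
bolt [0.5712 0.2148 0.1681] ang from +y -2.901114120769987 0.000746737383590599
```

>>> jog_arm([
  [0.5,-1.5,-0.1,0,4],
  [0.5,-3,-0.3,0,8],
  [0.5,-3,-0.3,0,8],
  [0.5,-3,-0.3,-3,8],
  [0.5,-3,-0.3,-6,8],
])

```text
time: 4.3
tool_pos: [0.5519, 0.3491, 0.1971]
tool_rot: [-0.0, 0.654, 0.757, 0.001]
contact_force: [-0.2, -0.3, 0.4]
opening: 0.0427
grasp_force: 0.0
```

>>> jog_arm([
  [0.5,0,0,-2,0],
  [0.5,0,0,-4,0],
  [0.5,0,0,-6,0],
  [0.5,0,0,-8.4,0],
  [0.5,0,0,-8.4,0],
])

```text
time: 4.72
tool_pos: [0.5473, 0.3465, 0.1065]
tool_rot: [-0.002, 0.654, 0.757, -0.006]
contact_force: [-1.4, 0.5, -1.2]
opening: 0.0429
grasp_force: 0.0
```

>>> jog_arm([
  [0.5,-1.3,-0.3,0,5.7],
  [0.5,-2.6,-0.7,0,11.5],
  [0.5,-3.8,-1.2,0,17.2],
  [0.5,-3.8,-1.2,0,17.2],
])

```text
time: 5.05
tool_pos: [0.5134, 0.3358, 0.113]
tool_rot: [0.0, 0.532, 0.846, 0.0]
contact_force: [2.9, 0.5, -1.8]
opening: 0.0426
grasp_force: 1.3
```

>>> jog_arm([
  [0.5,-1.2,-0.7,0,5.7],
  [0.5,-2.3,-1.4,0,11.5],
  [0.5,-3.4,-2.4,0,17.8],
  [0.5,-3.4,-2.4,0,17.8],
])

```text
time: 5.38
tool_pos: [0.4801, 0.3127, 0.1138]
tool_rot: [0.0, 0.396, 0.918, 0.001]
contact_force: [3.0, 0.9, -1.3]
opening: 0.0427
grasp_force: 1.3
```

Run:
```python
from h import *
s=bot.get_state();print(s['contact_force'],s['ft_torque'],s['tool_pos'])
snap('side','s3');snap('top','t3')
a=cv2.imread('pics/raw_s3.png')[100:190,180:270];b=cv2.imread('pics/raw_t3.png')[150:240,110:200]
cv2.imwrite('pics/p3.png',cv2.resize(np.hstack([a,b]),None,fx=4.4,fy=4.4,interpolation=cv2.INTER_CUBIC))
```

```text
[ 2.96430934  0.91028259 -1.32852762] [ 0.14000393 -0.6048793  -0.0558357 ] [0.48009656 0.31266598 0.11378559]
```

View pics/p3.png

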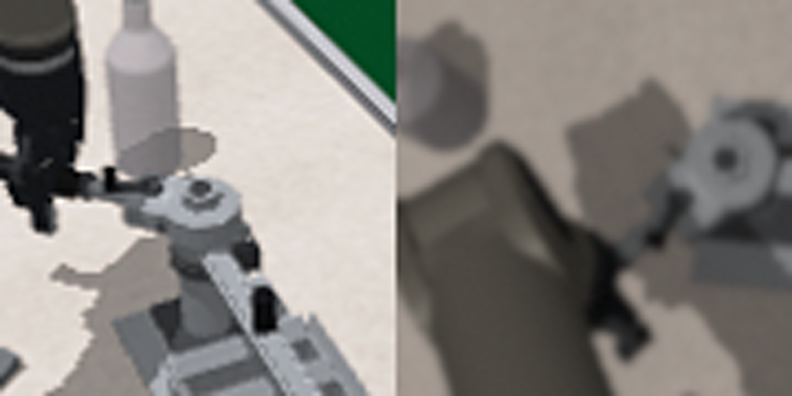

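>>> jog_arm([
  [0.5,1.1,1.0,0,-6.3],
  [0.5,2.4,1.8,0,-12.6],
  [0.5,3.7,2.5,0,-18.9],
  [0.5,5.1,3.0,0,-25.2],
  [0.5,6.5,3.4,0,-31.5],
])

```text
time: 5.9
tool_pos: [0.5432, 0.3479, 0.112]
tool_rot: [-0.001, 0.633, 0.775, -0.002]
contact_force: [-2.3, -1.3, 1.8]
opening: 0.0425
grasp_force: 1.3
```

>>> jog_arm([
  [0.5,1.5,0.2,0,-6.3],
  [0.5,2.9,0.3,0,-12.6],
  [0.5,4.4,0.2,0,-18.9],
  [0.5,5.9,-0.1,0,-25.2],
  [0.5,7.3,-0.5,0,-31.5],
])

```text
time: 6.32
tool_pos: [0.6163, 0.3439, 0.1119]
tool_rot: [-0.001, 0.819, 0.574, -0.002]
contact_force: [-3.2, 0.5, 1.3]
opening: 0.0426
grasp_force: 1.4
```

>>> jog_arm([
  [0.5,1.4,-0.6,0,-6.3],
  [0.5,2.7,-1.3,0,-12.6],
  [0.5,3.9,-2.2,0,-18.9],
  [0.5,5.0,-3.1,0,-25.2],
  [0.5,6.0,-4.2,0,-31.5],
])

```text
time: 6.73
tool_pos: [0.6763, 0.3024, 0.1116]
tool_rot: [-0.001, 0.944, 0.331, -0.002]
contact_force: [-1.4, 2.0, 2.1]
opening: 0.0426
grasp_force: 1.1
```

Run:
```python
from h import *
s=bot.get_state();print(s['contact_force'],s['ft_torque'],s['tool_pos'],s['q'])
snap('side','s4');snap('top','t4')
r=lambda f:cv2.imread('pics/raw_%s.png'%f,0)
for f in('s0','s2','s3','s4'):
    f='side0' if f=='s0' else f
    A=r('s2')[128:170,214:246];B=r(f)[120:178,206:254]
    up=lambda i:cv2.resize(i,None,fx=8,fy=8,interpolation=cv2.INTER_CUBIC)
    # hub right rim / collar patch
    t=up(r('s2')[140:160,226:242]); R=cv2.matchTemplate(up(r(f)[134:166,220:248]),t,cv2.TM_CCOEFF_NORMED)
    m=cv2.minMaxLoc(R); print(f,m[1],(np.array(m[3])/8-[6,6]))
```

```text
[-1.38390147  1.99585875  2.0746015 ] [ 0.17035183  0.36694916 -0.01981185] [0.67626546 0.30239379 0.11163831] [-0.85718687  0.74648814  0.63102048  1.41229074 -0.46058149  1.13541731
 -1.05371472]
side0 0.8098415732383728 [-0.125  0.   ]
s2 0.998721182346344 [0. 0.]
s3 0.8007605075836182 [-0.25  -0.375]
s4 0.7821297645568848 [-0.25 -0.25]
```

>>> jog_arm([
  [0.5,-1.0,1.1,0,6.3],
  [0.5,-2.1,2.0,0,12.6],
  [0.5,-3.3,2.9,0,18.9],
  [0.5,-4.6,3.6,0,25.2],
  [0.5,-6.0,4.2,0,31.5],
])

```text
time: 7.25
tool_pos: [0.6195, 0.341, 0.1127]
tool_rot: [0.003, 0.815, 0.579, 0.002]
contact_force: [6.0, -2.6, -0.8]
opening: 0.0427
grasp_force: 3.2
```

>>> jog_arm([
  [0.5,-1.4,0.4,0,6.3],
  [0.5,-2.9,0.7,0,12.6],
  [0.5,-4.4,0.8,0,18.9],
  [0.5,-5.8,0.7,0,25.2],
  [0.5,-7.3,0.5,0,31.5],
])

```text
time: 7.67
tool_pos: [0.5471, 0.3475, 0.1138]
tool_rot: [0.003, 0.627, 0.779, 0.003]
contact_force: [5.2, -1.6, 0.9]
opening: 0.0423
grasp_force: 3.2
```

>>> jog_arm([
  [0.5,-1.4,-0.4,0,6.3],
  [0.5,-2.8,-0.9,0,12.6],
  [0.5,-4.1,-1.6,0,18.9],
  [0.5,-5.4,-2.4,0,25.2],
  [0.5,-6.5,-3.4,0,31.5],
])

```text
time: 8.08
tool_pos: [0.4825, 0.3152, 0.1146]
tool_rot: [0.003, 0.392, 0.92, 0.004]
contact_force: [6.0, 1.5, 2.1]
opening: 0.0429
grasp_force: 3.2
```

Run:
```python
from h import *
s=bot.get_state();print(s['contact_force'],s['ft_torque'],s['tool_pos'],s['q'])
snap('side','s5');snap('top','t5')
a=cv2.imread('pics/raw_side0.png')[110:200,200:290];b=cv2.imread('pics/raw_s5.png')[110:200,200:290]
cv2.imwrite('pics/p5.png',cv2.resize(np.hstack([a,b]),None,fx=4.4,fy=4.4,interpolation=cv2.INTER_CUBIC))
```

```text
[6.0252412  1.45536021 2.14662678] [ 0.45395486 -1.2406137  -0.12388775] [0.48247454 0.31518157 0.11462639] [-0.87312866  0.39053767  0.27514577  1.8529489  -0.13032087  0.90583064
  0.2271792 ]
```

View pics/p5.png

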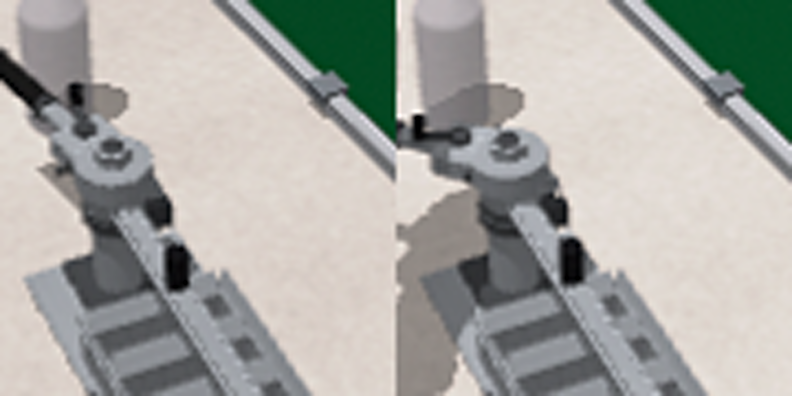

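The hub has risen about 1.6 px (5 mm), and the second stroke pushed with 6 N. One shorter stroke should free the bar.

>>> jog_arm([
  [0.5,1.1,1.0,0,-6.3],
  [0.5,2.4,1.8,0,-12.6],
  [0.5,3.7,2.5,0,-18.9],
  [0.5,5.1,3.0,0,-25.2],
  [0.5,6.5,3.4,0,-31.5],
])

```text
time: 8.6
tool_pos: [0.5425, 0.3485, 0.1115]
tool_rot: [-0.002, 0.632, 0.775, -0.002]
contact_force: [-2.6, -0.9, 1.4]
opening: 0.0427
grasp_force: 1.3
```

>>> jog_arm([
  [0.5,1.5,0.2,0,-6.3],
  [0.5,2.9,0.3,0,-12.6],
  [0.5,4.4,0.2,0,-18.9],
  [0.5,5.9,-0.1,0,-25.2],
  [0.5,7.3,-0.5,0,-31.5],
])

```text
time: 9.02
tool_pos: [0.6157, 0.3446, 0.1113]
tool_rot: [-0.002, 0.818, 0.575, -0.002]
contact_force: [-2.4, 1.2, 0.3]
opening: 0.0426
grasp_force: 1.4
```

>>> jog_arm([
  [0.5,-1.4,0.4,0,6.3],
  [0.5,-2.9,0.7,0,12.6],
  [0.5,-4.4,0.8,0,18.9],
  [0.5,-5.8,0.7,0,25.2],
  [0.5,-7.3,0.5,0,31.5],
])

```text
time: 9.43
tool_pos: [0.5459, 0.3467, 0.1119]
tool_rot: [0.002, 0.628, 0.778, 0.001]
contact_force: [6.1, -1.6, -3.3]
opening: 0.0429
grasp_force: 3.2
```

>>> jog_arm([
  [0.5,-1.4,-0.4,0,6.3],
  [0.5,-2.8,-0.9,0,12.6],
  [0.5,-4.1,-1.6,0,18.9],
  [0.5,-5.4,-2.4,0,25.2],
  [0.5,-6.5,-3.4,0,31.5],
])

```text
time: 9.85
tool_pos: [0.4815, 0.3139, 0.1128]
tool_rot: [0.002, 0.393, 0.919, 0.002]
contact_force: [6.4, 1.9, -1.1]
opening: 0.0429
grasp_force: 3.1
```

>>> jog_arm([
  [0.5,0.8,0.8,0,-6],
  [0.5,0.8,0.8,3,-6],
  [0.5,0.8,0.8,6,-6],
  [0.5,0.8,0.8,9,-6],
  [0.5,0.8,0.8,12,-6],
])

```text
time: 10.27
tool_pos: [0.4864, 0.3214, 0.233]
tool_rot: [-0.001, 0.443, 0.896, -0.001]
contact_force: [1.1, 0.1, -0.1]
opening: 0.0426
grasp_force: 0.0
```

Run:
```python
from h import *
s=bot.get_state();print(s['contact_force'],s['tool_pos'],s['tool_rot'])
snap('side','s6');snap('top','t6')
r=lambda f:cv2.imread('pics/raw_%s.png'%f,0)
up=lambda i:cv2.resize(i,None,fx=8,fy=8,interpolation=cv2.INTER_CUBIC)
for f in('side0','s2','s3','s4','s5','s6'):
    o=[]
    for (x0,y0,x1,y1) in [(231,151,242,165),(236,163,246,180)]: # clamp collar, bar post
        R=cv2.matchTemplate(up(r(f)[y0-6:y1+6,x0-6:x1+6]),up(r('side0')[y0:y1,x0:x1]),cv2.TM_CCOEFF_NORMED);m=cv2.minMaxLoc(R);o+= [round(m[1],2),np.array(m[3])/8-6]
    print(f,o)
# trays in top
t=cv2.cvtColor(cv2.imread('pics/raw_t6.png'),cv2.COLOR_BGR2HSV)
```

```text
[ 1.10393695  0.06315694 -0.08189958] [0.4863735  0.32140778 0.23302596] [-7.26926528e-04  4.43112787e-01  8.96464503e-01 -1.38747043e-03]
side0 [1.0, array([0., 0.]), 1.0, array([0., 0.])]
s2 [0.88, array([0.25 , 0.125]), 0.99, array([0., 0.])]
s3 [0.99, array([0.125, 0.   ]), 0.99, array([-0.125, -0.25 ])]
s4 [0.88, array([ 0.375, -0.125]), 0.92, array([ 0.   , -0.375])]
s5 [0.95, array([ 0.125, -0.375]), 0.97, array([-0.25 , -1.125])]
s6 [0.83, array([ 0.5 , -0.75]), 0.96, array([-0.125, -1.75 ])]
```

The bar post has risen 1.75 px, about 8 mm, so the bolt is near 2.1 rad and the bar is free. Next I'll swing the bar.

>>> jog_arm([
  [0.5,0.7,-2.4,0,-4.2],
  [0.5,1.4,-4.8,0,-8.4],
  [0.5,2.2,-7.2,0,-12.6],
  [0.5,2.9,-9.6,0,-16.8],
  [0.5,3.6,-11.9,0,-21],
])

```text
time: 10.78
tool_pos: [0.5227, 0.2011, 0.2312]
tool_rot: [-0.001, 0.6, 0.8, -0.001]
contact_force: [0.5, -0.0, 0.2]
opening: 0.0428
grasp_force: 0.0
```

>>> jog_arm([
  [0.5,0.7,-2.4,0,-4.2],
  [0.5,1.4,-4.8,0,-8.4],
  [0.5,2.2,-7.2,0,-12.6],
  [0.5,2.9,-9.6,0,-16.8],
  [0.5,3.6,-11.8,0,-21],
])

```text
time: 11.2
tool_pos: [0.5596, 0.0818, 0.232]
tool_rot: [-0.0, 0.737, 0.676, -0.001]
contact_force: [0.1, -0.8, -0.4]
opening: 0.0428
grasp_force: 0.0
```

>>> jog_arm([
  [0.5,0,0,-2,0],
  [0.5,0,0,-4,0],
  [0.5,0,0,-6,0],
  [0.5,0,0,-8,0],
  [0.5,0,0,-9.2,0],
])

```text
time: 11.62
tool_pos: [0.5581, 0.0832, 0.1378]
tool_rot: [-0.001, 0.735, 0.678, -0.002]
contact_force: [-0.7, -0.4, -0.1]
opening: 0.0428
grasp_force: 0.0
```

>>> jog_arm([
  [0.5,1.6,-0.1,0,6.9],
  [0.5,3.1,0.1,0,13.8],
  [0.5,3.1,0.1,0,13.8],
])

```text
time: 11.87
tool_pos: [0.5926, 0.0848, 0.14]
tool_rot: [0.001, 0.648, 0.762, 0.0]
contact_force: [1.0, 0.4, -0.9]
opening: 0.0428
grasp_force: 0.0
```

>>> jog_arm([
  [0.5,1.5,0.3,0,6.9],
  [0.5,3.0,0.8,0,13.8],
  [0.5,4.5,1.5,0,20.6],
])

```text
time: 12.12
tool_pos: [0.6348, 0.0985, 0.1401]
tool_rot: [-0.001, 0.501, 0.865, -0.001]
contact_force: [-1.0, 0.3, 0.1]
opening: 0.0428
grasp_force: 0.8
```

>>> jog_arm([
  [0.5,1.3,0.8,0,6.9],
  [0.5,2.6,1.8,0,13.8],
  [0.5,3.7,3.0,0,20.6],
  [0.5,4.6,4.2,0,27.5],
  [0.5,5.4,5.6,0,34.4],
])

```text
time: 12.53
tool_pos: [0.69, 0.1536, 0.1403]
tool_rot: [0.0, 0.223, 0.975, -0.002]
contact_force: [1.0, -2.2, -0.3]
opening: 0.0429
grasp_force: 0.9
```

>>> jog_arm([
  [0.5,0.6,1.4,0,6.9],
  [0.5,1.1,2.9,0,13.8],
  [0.5,1.3,4.4,0,20.1],
  [0.5,1.3,4.4,0,20.1],
  [0.5,1.2,3.6,0,20.1],
])

```text
time: 12.95
tool_pos: [0.7005, 0.1951, 0.14]
tool_rot: [-0.001, 0.05, 0.999, 0.001]
contact_force: [-0.1, 0.9, -0.0]
opening: 0.0427
grasp_force: 0.0
```

>>> jog_arm([
  [0.5,0,0,3,0],
  [0.5,0,0,6,0],
  [0.5,-1,-2,9,0],
  [0.5,-2,-5,10,0],
  [0.5,-3,-8,10,0],
])

```text
time: 13.37
tool_pos: [0.6726, 0.1099, 0.2448]
tool_rot: [0.003, 0.052, 0.999, 0.001]
contact_force: [0.7, -0.9, 0.3]
opening: 0.0426
grasp_force: 0.0
```

Run:
```python
from h import *
s=bot.get_state();print(s['contact_force'],s['tool_pos'],s['tool_rot'])
snap('side','s7');snap('top','t7')
a=cv2.imread('pics/raw_t7.png')[130:250,110:390];b=cv2.imread('pics/raw_s7.png')[110:330,185:345]
cv2.imwrite('pics/p7.png',np.vstack([cv2.resize(a,(790,338),interpolation=cv2.INTER_CUBIC),np.pad(cv2.resize(cv2.rotate(b,cv2.ROTATE_90_COUNTERCLOCKWISE),(357,260)),((0,0),(0,433),(0,0)))]))
```

```text
[ 0.6859348  -0.89742784  0.3000589 ] [0.67256496 0.10991365 0.24481825] [3.45765050e-03 5.16553054e-02 9.98658808e-01 5.99459093e-04]
```

View pics/p7.png

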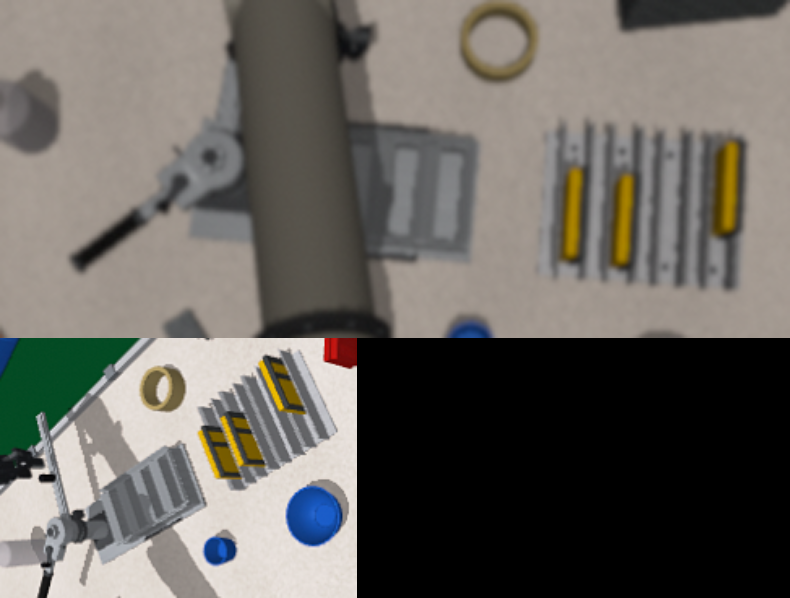

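The bar now points toward +x, away from the bays, and all four bays are clear. The three trays are where they were. Next I'll move toward the stand and measure the trays and carrier precisely.

>>> jog_arm([
  [0.5,-2,-3,0,0],
  [0.5,-4,-6,0,0],
  [0.5,-6,-9,0,0],
  [0.5,-8,-12,0,0],
  [0.5,-10,-15,0,0],
])

```text
time: 13.88
tool_pos: [0.569, -0.0411, 0.2401]
tool_rot: [-0.001, 0.053, 0.999, -0.0]
contact_force: [0.2, -1.6, 0.0]
opening: 0.0427
grasp_force: 0.0
```

>>> jog_arm([
  [0.5,-1.2,-3,0,0],
  [0.5,-2.4,-6,0,0],
  [0.5,-3.6,-9,0,0],
  [0.5,-4.8,-12,0,0],
  [0.5,-6,-15,0,0],
])

```text
time: 14.3
tool_pos: [0.509, -0.1906, 0.2403]
tool_rot: [-0.0, 0.053, 0.999, 0.0]
contact_force: [-0.4, -0.2, 0.2]
opening: 0.0425
grasp_force: 0.0
```

Run:
```python
from h import *
np.set_printoptions(precision=4,suppress=True)
s=bot.get_state();print(s['tool_pos'],s['tool_rot'])
snap('side','s8');snap('top','t8')
def rects(f,n,box):
    im=cv2.imread('pics/raw_%s.png'%f);x0,y0,x1,y1=box
    im=cv2.resize(im[y0:y1,x0:x1],None,fx=6,fy=6,interpolation=cv2.INTER_CUBIC);h=cv2.cvtColor(im,cv2.COLOR_BGR2HSV)
    m=cv2.inRange(h,(15,140,60),(35,255,255));c,_=cv2.findContours(m,0,1)
    return [(cv2.boxPoints(cv2.minAreaRect(k))/6-5/12+[x0,y0]) for k in c if cv2.contourArea(k)>900]
for f in('top0','t7'):
  for b in rects(f,'top',(290,160,400,250)):
    P=np.array([atz('top',*p,.099)[:2] for p in b]);e=P[1]-P[0],P[2]-P[1];L=max(e,key=np.linalg.norm);L=L*np.sign(L[0])
    print(f,'ctr',P.mean(0),'size',[np.linalg.norm(k) for k in e],'yaw',np.arctan2(L[1],L[0]))
a=cv2.imread('pics/raw_t8.png')[160:240,165:280];cv2.imwrite('pics/p8.png',cv2.resize(a,None,fx=6.9,fy=6.9,interpolation=cv2.INTER_CUBIC))
```

```text
[ 0.509  -0.1906  0.2403] [-0.0003  0.0526  0.9986  0.0002]
top0 ctr [ 0.5075 -0.25  ] size [np.float64(0.10793625093781871), np.float64(0.022393673072885267)] yaw -0.08866486711492294
top0 ctr [ 0.5154 -0.1913] size [np.float64(0.10847164415895157), np.float64(0.020554844629984935)] yaw -0.07766017144105165
top0 ctr [ 0.5444 -0.3723] size [np.float64(0.11087803691685559), np.float64(0.02749097226509605)] yaw -0.08701116144975317
t7 ctr [ 0.5075 -0.2501] size [np.float64(0.10791489431087276), np.float64(0.02255297001765734)] yaw -0.08125207338818732
t7 ctr [ 0.5154 -0.1913] size [np.float64(0.10844163663509226), np.float64(0.020524659990980645)] yaw -0.07765717255609403
t7 ctr [ 0.5444 -0.3723] size [np.float64(0.11088587596427298), np.float64(0.027488726881835908)] yaw -0.08745551889521937
```

View pics/p8.png

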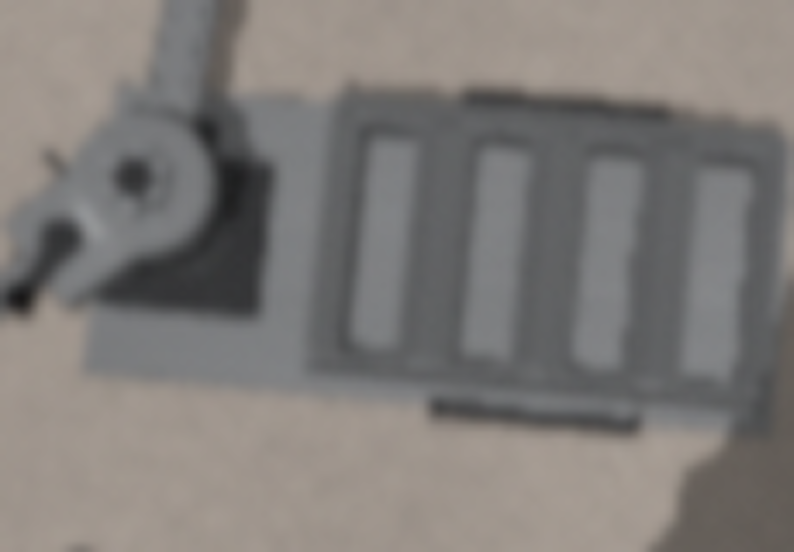

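The crop shows the bay floors with far-edge midpoints at (394,140), (504,150), (615,157) and (724,167), centre columns at about 385, 496, 606 and 716, and the bolt at (132,177). I'll fit the carrier pose from these.

Run:
```python
from h import *
from scipy.optimize import least_squares
np.set_printoptions(precision=4,suppress=True)
f=lambda x,y,z:atz('top',165+(x+.5)/6.9-.5,160+(y+.5)/6.9-.5,z)[:2]
corn={3:[(370,138),(418,142),(402,350),(350,345)],2:[(478,148),(530,152),(513,360),(462,355)],1:[(590,155),(640,160),(623,370),(573,364)],0:[(697,165),(752,170),(735,380),(682,375)]}
W=[];L=[];w=[]
bolt=f(132,177,.175)
W.append(bolt);L.append((0,.184))
for k,c in corn.items():
    yl=-.084+.056*k
    m=(f(*c[0],.012)+f(*c[1],.012))/2; cc=np.mean([f(*p,.012) for p in c],0)
    corr=(cc[1]+.018)*.026/2
    m[1]-=corr; cc[1]-=corr
    W.append(m);L.append((.059,yl)); 
    near=(f(*c[2],.052)+f(*c[3],.052))/2; near[1]-=0; W.append(near);L.append((-.059,yl))
    print(k,m,near)
W=np.array(W);L=np.array(L)
def tr(p,L): c,s=np.cos(p[2]),np.sin(p[2]); return np.c_[p[0]+c*L[:,0]-s*L[:,1],p[1]+s*L[:,0]+c*L[:,1]]
r=least_squares(lambda p:(tr(p,L)-W).ravel(),[.556,.03,-.09],loss='soft_l1',f_scale=.002)
print(r.x);print((tr(r.x,L)-W)*1000);print('bolt',bolt)
for k in range(4): print('bay',k,tr(r.x,np.array([[0,-.084+.056*k]]))[0])
print(tr(r.x,np.array([[0,.184]])))
```

```text
3 [0.6195 0.1121] [0.5087 0.1189]
2 [0.6139 0.057 ] [0.5034 0.0643]
1 [0.6096 0.0014] [0.4983 0.0102]
0 [ 0.604  -0.0533] [ 0.4927 -0.0438]
[ 0.5568  0.0338 -0.0835]
[[-0.72   -2.3367]
 [ 3.0655  0.4841]
 [-3.7441  3.5262]
 [ 4.0027 -0.1924]
 [-3.0822  2.3818]
 [ 3.6418 -0.4489]
 [-2.6735  0.6551]
 [ 4.5499 -1.5381]
 [-1.7744 -1.1488]]
bolt [0.5728 0.2195]
bay 0 [ 0.5498 -0.0499]
bay 1 [0.5544 0.0059]
bay 2 [0.5591 0.0617]
bay 3 [0.5638 0.1175]
[[0.5721 0.2172]]
```

>>> jog_arm([
  [0.5,0.6,-0.1,-3.5,1.2],
  [0.5,0.6,-0.1,-7,1.2],
  [0.5,0.6,-0.1,-10.5,1.2],
  [0.5,0.6,-0.1,-13,1.2],
  [0.5,0.6,-0.1,-15,1.2],
])

```text
time: 14.82
tool_pos: [0.5149, -0.189, 0.0878]
tool_rot: [-0.002, 0.041, 0.999, 0.0]
contact_force: [0.2, -0.1, -0.6]
opening: 0.0429
grasp_force: 0.0
```

>>> jog_arm([
  [0.5,0,0,-1.5,0],
  [0.5,0,0,-2.8,0],
  [0.5,0,0,-2.8,0],
  [0,0,0,-2.8,0],
  [0,0,0,-2.8,0],
])

```text
time: 15.23
tool_pos: [0.5154, -0.1951, 0.0634]
tool_rot: [-0.001, 0.041, 0.999, -0.004]
contact_force: [-2.1, -5.5, -0.1]
opening: 0.0239
grasp_force: 59.1
```

>>> jog_arm([
  [0,0,0,0,0],
  [0,0,0,0,0],
  [0,0,0,0,0],
  [0,0,0,0,0],
])

```text
time: 15.57
tool_pos: [0.5154, -0.1952, 0.0635]
tool_rot: [-0.0, 0.041, 0.999, -0.004]
contact_force: [-2.7, -9.7, -2.2]
opening: 0.0234
grasp_force: 58.9
```

Tray 1 is gripped at 23.4 mm. I'll lift it and carry it to bay 2.

>>> jog_arm([
  [0,0,0,1.5,0],
  [0,0,0,4,0],
  [0,0,0,7,0],
  [0,0,0,10.5,0],
  [0,0,0,14,0],
])

```text
time: 15.98
tool_pos: [0.5165, -0.1894, 0.2045]
tool_rot: [-0.0, 0.04, 0.999, 0.0]
contact_force: [0.5, 0.2, -1.7]
opening: 0.0232
grasp_force: 59.4
```

>>> jog_arm([
  [0,0.5,2.5,0,0],
  [0,1,5,0,0],
  [0,1.5,7.5,0,0],
  [0,1.8,10,0,0],
  [0,2.2,12.7,0,0],
])

```text
time: 16.4
tool_pos: [0.5391, -0.0618, 0.2036]
tool_rot: [0.001, 0.041, 0.999, 0.0]
contact_force: [0.1, -0.3, -1.9]
opening: 0.0233
grasp_force: 59.4
```

>>> jog_arm([
  [0,0.5,2.5,0,0],
  [0,1,5,0,0],
  [0,1.5,7.5,0,0],
  [0,1.8,10.7,0,0],
  [0,2.2,12.7,0,0],
])

```text
time: 16.82
tool_pos: [0.5611, 0.0684, 0.2034]
tool_rot: [0.0, 0.039, 0.999, 0.001]
contact_force: [-0.1, 1.0, -1.9]
opening: 0.0233
grasp_force: 59.5
```

Run:
```python
from h import *
np.set_printoptions(precision=4,suppress=True)
s=bot.get_state();print(s['tool_pos'],s['tool_rot'],s['contact_force'],s['opening'])
snap('side','s9');snap('top','t9')
a=cv2.imread('pics/raw_s9.png')[130:300,190:330];b=cv2.imread('pics/raw_t9.png')[150:250,150:300]
H=550;z=lambda i,w:cv2.resize(i,(w,H if 0 else int(i.shape[0]*w/i.shape[1])),interpolation=cv2.INTER_CUBIC)
A=z(a,390);B=z(b,400);h=max(A.shape[0],B.shape[0]);P=lambda i:np.pad(i,((0,h-i.shape[0]),(0,0),(0,0)))
cv2.imwrite('pics/p9.png',np.hstack([P(A),P(B)]))
```

```text
[0.5611 0.0684 0.2034] [0.0004 0.0387 0.9992 0.0012] [-0.1357  1.0453 -1.8917] 0.023321657943298726
```

View pics/p9.png

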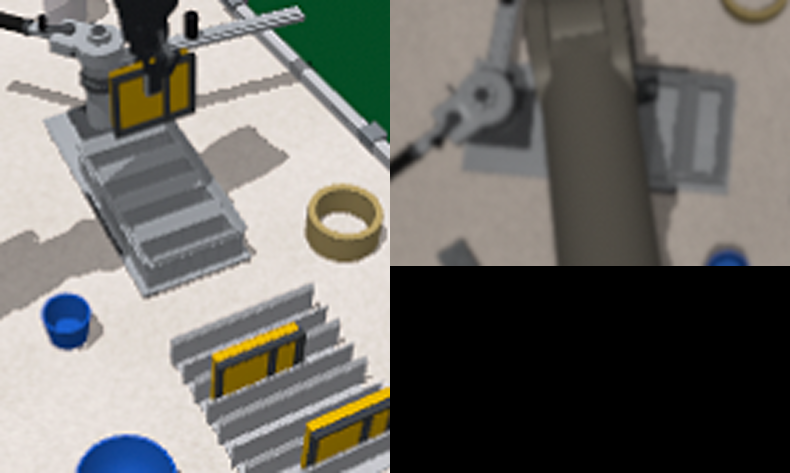

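The tray hangs level and centred in the grip over bay 2. I'll descend in steps and watch the force.

>>> jog_arm([
  [0,0,0,-3,0],
  [0,0,0,-6,0],
  [0,0,0,-7,0],
  [0,0,0,-7,0],
  [0,0,0,-7,0],
])

```text
time: 17.33
tool_pos: [0.5616, 0.0641, 0.133]
tool_rot: [0.0, 0.04, 0.999, -0.0]
contact_force: [0.2, 0.4, -1.7]
opening: 0.0233
grasp_force: 59.2
```

>>> jog_arm([
  [0,-0.3,-0.2,0,0],
  [0,-0.3,-0.2,-1,0],
  [0,-0.3,-0.2,-2,0],
  [0,-0.3,-0.2,-3,0],
  [0,-0.3,-0.2,-3,0],
])

```text
time: 17.75
tool_pos: [0.553, 0.0631, 0.1028]
tool_rot: [-0.006, 0.039, 0.999, -0.0]
contact_force: [-15.3, -0.6, 19.1]
opening: 0.0235
grasp_force: 65.4
```

>>> jog_arm([
  [0,-0.4,0,0.4,0],
  [0,-0.9,0,0.4,0],
  [0,-0.9,0,0,0],
  [0,-0.9,0,0,0],
])

```text
time: 18.08
tool_pos: [0.5488, 0.0628, 0.1013]
tool_rot: [-0.001, 0.039, 0.999, -0.0]
contact_force: [0.5, 0.3, -2.1]
opening: 0.0235
grasp_force: 62.5
```

>>> jog_arm([
  [0,0,0,-1,0],
  [0,0,0,-2,0],
  [0,0,0,-2.7,0],
  [0,0,0,-3.0,0],
  [0,0,0,-3.2,0],
])

```text
time: 18.5
tool_pos: [0.5528, 0.0625, 0.072]
tool_rot: [0.003, 0.039, 0.999, 0.0]
contact_force: [2.0, -0.5, 15.1]
opening: 0.0236
grasp_force: 64.9
```

```bash
python3 -c "
from h import *
s=bot.get_state();print(s['tool_pos'],s['tool_rot'],s['contact_force'],s['opening'])
snap('side','s10');r=lambda f:cv2.imread('pics/raw_%s.png'%f)
cv2.imwrite('pics/p10.png',cv2.resize(r('s10')[120:250,190:320],None,fx=4.5,fy=4.5,interpolation=cv2.INTER_CUBIC))"
```

```text
[0.55278209 0.06249681 0.07198316] [2.76319442e-03 3.91209302e-02 9.99230652e-01 1.44793542e-04] [ 1.95821428 -0.49713958 15.10104281] 0.023629862553539344
```

Seated: z is 0.072, with 15 N of upward reaction. I'll release, rise and go to tray 2.

>>> jog_arm([
  [0.43,0,0,0.2,0],
  [0.43,0,0,0.2,0],
  [0.43,0,0,0.2,0],
  [0.43,0,0,2,0],
  [0.43,0,0,5,0],
])

```text
time: 18.97
tool_pos: [0.5463, 0.0625, 0.1171]
tool_rot: [-0.004, 0.039, 0.999, -0.001]
contact_force: [0.5, 1.7, 0.6]
opening: 0.0368
grasp_force: 0.0
```

>>> jog_arm([
  [0.43,0,0,2,0],
  [0.43,0,0,5,0],
  [0.43,0,0,8,0],
  [0.5,-0.4,-3,8,0],
  [0.5,-0.8,-6,8,0],
])

```text
time: 19.38
tool_pos: [0.5431, 0.0046, 0.2021]
tool_rot: [0.002, 0.036, 0.999, 0.001]
contact_force: [-0.0, -1.2, -0.8]
opening: 0.043
grasp_force: 0.0
```

>>> jog_arm([
  [0.5,-0.3,-2.6,0,0],
  [0.5,-0.6,-5.2,0,0],
  [0.5,-1,-7.8,0,0],
  [0.5,-1.3,-10.4,0,0],
  [0.5,-1.7,-12.8,0,0],
])

```text
time: 19.8
tool_pos: [0.5241, -0.1267, 0.1998]
tool_rot: [-0.0, 0.039, 0.999, -0.0]
contact_force: [0.1, -0.3, -0.1]
opening: 0.0429
grasp_force: 0.0
```

>>> jog_arm([
  [0.5,-0.3,-2.6,0,0],
  [0.5,-0.6,-5.2,0,0],
  [0.5,-1,-7.8,0,0],
  [0.5,-1.3,-10.4,0,0],
  [0.5,-1.7,-12.8,0,0],
])

```text
time: 20.22
tool_pos: [0.5071, -0.2546, 0.1997]
tool_rot: [-0.0, 0.039, 0.999, -0.0]
contact_force: [-0.1, -0.6, -0.3]
opening: 0.0424
grasp_force: 0.0
```

```bash
cat >> h.py <<'E'
def rects(f,box):
    im=cv2.imread('pics/raw_%s.png'%f);x0,y0,x1,y1=box
    im=cv2.resize(im[y0:y1,x0:x1],None,fx=6,fy=6,interpolation=cv2.INTER_CUBIC);h=cv2.cvtColor(im,cv2.COLOR_BGR2HSV)
    m=cv2.inRange(h,(15,140,60),(35,255,255));c,_=cv2.findContours(m,0,1)
    return [(cv2.boxPoints(cv2.minAreaRect(k))/6-5/12+[x0,y0]) for k in c if cv2.contourArea(k)>900]
def trays(f,z):
  for b in rects(f,(165,160,400,250)):
    P=np.array([atz('top',*p,z)[:2] for p in b]);e=P[1]-P[0],P[2]-P[1];L=max(e,key=np.linalg.norm);L=L*np.sign(L[0])
    print(f,'ctr',P.mean(0).round(4),'size',[round(np.linalg.norm(k),4) for k in e],'yaw',round(np.arctan2(L[1],L[0]),3))
E
python3 -c "
from h import *
s=bot.get_state();print(s['tool_pos'],s['tool_rot'],s['contact_force'],s['opening'])
snap('side','s11');snap('top','t11');trays('t11',.1)
r=lambda f:cv2.imread('pics/raw_%s.png'%f)
cv2.imwrite('pics/p11.png',cv2.resize(r('s11')[130:300,190:350],None,fx=3.5,fy=3.5,interpolation=cv2.INTER_CUBIC))"
```

```text
[ 0.50706076 -0.2545843   0.1997052 ] [-1.82815512e-04  3.90728705e-02  9.99236340e-01 -1.15153301e-04] [-0.12508222 -0.57390048 -0.32705513] 0.042394995369864276
t11 ctr [ 0.4855 -0.248 ] size [np.float64(0.056), np.float64(0.0224)] yaw -0.094
t11 ctr [0.5573 0.0666] size [np.float64(0.111), np.float64(0.0157)] yaw -0.079
```

View pics/p11.png

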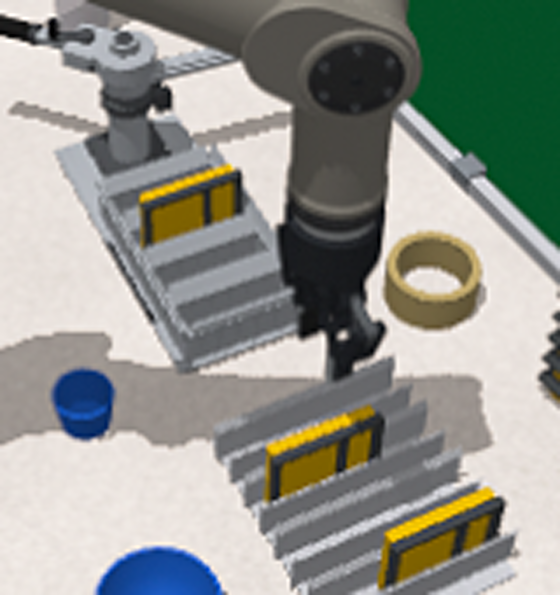

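The tray in bay 2 is seated. In the held picture the tray's upper edge runs (108,68)-(195,48). I'll work out its offset in the grip from that while tray 2 is picked.

```bash
python3 -c "
from h import *
k=390/140
g=lambda x,y,z:atz('side',190+x/k,130+y/k,z)
for z in(.238,):
  a=g(108,68,z);b=g(195,48,z);print(a,b,(a+b)/2,np.linalg.norm(a-b))
k=3.5
for p,q,z in[((140,195),(238,168),.107),((267,450),(374,408),.099),((386,536),(492,490),.099)]:
  a=g(*p,z);b=g(*q,z);print(a,b,(a+b)/2,np.linalg.norm(a-b))
"
```

```text
[0.51634421 0.08157684 0.238     ] [0.62367282 0.06002991 0.238     ] [0.57000851 0.07080337 0.238     ] 0.10947009955218773
[0.50839315 0.06878814 0.107     ] [0.61225651 0.05168889 0.107     ] [0.56032483 0.06023852 0.107     ] 0.10526148905036917
[ 0.45662024 -0.25191077  0.099     ] [ 0.56167664 -0.26244189  0.099     ] [ 0.50914844 -0.25717633  0.099     ] 0.10558291128584636
[ 0.49502603 -0.37595762  0.099     ] [ 0.59823892 -0.38564315  0.099     ] [ 0.54663247 -0.38080038  0.099     ] 0.1036663399545064
```

>>> jog_arm([
  [0.5,0,0,-3.5,0],
  [0.5,0,0,-7,0],
  [0.5,0,0,-10,0],
  [0.5,0,0,-12,0],
  [0.5,0,0,-13.6,0],
])

```text
time: 20.73
tool_pos: [0.5062, -0.2514, 0.0614]
tool_rot: [-0.002, 0.038, 0.999, 0.001]
contact_force: [0.0, 0.4, -0.2]
opening: 0.0425
grasp_force: 0.0
```

>>> jog_arm([
  [0.5,0,0,0,0],
  [0,0,0,0,0],
  [0,0,0,0,0],
  [0,0,0,0,0],
  [0,0,0,0,0],
])

```text
time: 21.15
tool_pos: [0.5078, -0.2549, 0.0656]
tool_rot: [0.001, 0.039, 0.999, -0.001]
contact_force: [-0.7, -4.9, -1.0]
opening: 0.0234
grasp_force: 60.5
```

>>> jog_arm([
  [0,0,0,0,0],
  [0,0,0,2,0],
  [0,0,0,5,0],
  [0,0,0,8.5,0],
  [0,0,0,12,0],
])

```text
time: 21.57
tool_pos: [0.5073, -0.2514, 0.1856]
tool_rot: [-0.0, 0.039, 0.999, 0.001]
contact_force: [1.2, -0.3, -0.6]
opening: 0.0231
grasp_force: 60.1
```

>>> jog_arm([
  [0,0.5,2.6,0.4,0],
  [0,0.9,5.2,0.8,0],
  [0,1.4,7.8,1.2,0],
  [0,1.8,10.4,1.6,0],
  [0,2.2,13,1.6,0],
])

```text
time: 21.98
tool_pos: [0.5302, -0.1203, 0.2018]
tool_rot: [0.001, 0.038, 0.999, 0.001]
contact_force: [0.5, 0.7, -1.3]
opening: 0.0236
grasp_force: 59.3
```

>>> jog_arm([
  [0,0.5,2.6,0,0],
  [0,0.9,5.2,0,0],
  [0,1.4,7.8,0,0],
  [0,1.8,10.4,0,0],
  [0,2.2,12.9,0,0],
])

```text
time: 22.4
tool_pos: [0.5512, 0.0091, 0.2008]
tool_rot: [-0.0, 0.038, 0.999, 0.001]
contact_force: [0.2, -0.4, -1.9]
opening: 0.0232
grasp_force: 59.3
```

>>> jog_arm([
  [0,0,0,0,0],
  [0,0,0,0,0],
])

```text
time: 22.57
tool_pos: [0.5513, 0.0095, 0.2006]
tool_rot: [-0.0, 0.036, 0.999, 0.001]
contact_force: [0.9, -1.0, -1.5]
opening: 0.0233
grasp_force: 59.3
```

```bash
cat >> h.py <<'E'
def held(f,tcp,rel=.0595,yaw=-.0835):
    "yellow hull u-range in side view against a tray box centred on tcp; gives tray x offset"
    c=np.cos(yaw);s=np.sin(yaw)
    def box(dx): return np.array([proj('side',[tcp[0]+c*(a+dx)-s*b,tcp[1]+s*(a+dx)+c*b,tcp[2]-rel+h]) for a in(-.055,.055) for b in(-.012,.012) for h in(0,.095)])
    P=box(0);x0,y0=(P.min(0)-14).astype(int);x1,y1=(P.max(0)+14).astype(int)
    im=cv2.imread('pics/raw_%s.png'%f)[y0:y1,x0:x1];h=cv2.cvtColor(cv2.resize(im,None,fx=4,fy=4,interpolation=cv2.INTER_CUBIC),cv2.COLOR_BGR2HSV)
    m=cv2.inRange(h,(15,140,60),(35,255,255));n,l,st,_=cv2.connectedComponentsWithStats(m)
    U=[];V=[]
    for i in range(1,n):
        if st[i,4]>300: U+=[st[i,0]/4+x0,(st[i,0]+st[i,2])/4+x0];V+=[st[i,1]/4+y0,(st[i,1]+st[i,3])/4+y0]
    g=box(.01).mean(0)-P.mean(0)
    d=(min(U)+max(U))/2-(P.min(0)[0]+P.max(0)[0])/2
    print(f,'u',min(U),max(U),'pred',P.min(0)[0],P.max(0)[0],'v',min(V),max(V),'pred',P.min(0)[1],P.max(0)[1],'dx cm',d/g[0],'comps',n)
E
python3 -c "
from h import *
s=bot.get_state();print(s['tool_pos'],s['contact_force'],s['opening'])
held('s9',[.5611,.0684,.2034]);held('s10',[.5528,.0625,.072])
snap('side','s12');held('s12',s['tool_pos'],.0605)
"
```

```text
[0.55131764 0.00948785 0.20060805] [ 0.90703582 -0.96616358 -1.54507882] 0.02331100799768068
s9 u 229.0 258.0 pred 225.8496472725422 259.0462220650876 v 151.75 176.25 pred 145.09612405182054 179.80448919240752 dx cm 0.3942121546416098 comps 9
s10 u 228.5 256.5 pred 226.22137822183007 257.4814130797853 v 181.25 199.75 pred 175.21449758369417 207.56829804211785 dx cm 0.2577757706266228 comps 6
s12 u 229.75 264.5 pred 231.95244195982673 265.9480152771912 v 163.75 199.5 pred 156.87811556929762 192.32384914235385 dx cm -0.6700793664811807 comps 14
```

```bash
python3 -c "
from h import *
crop('s12','p12',205,130,295,220,6.5)"
```

```text
(no output)
```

View pics/p12.png

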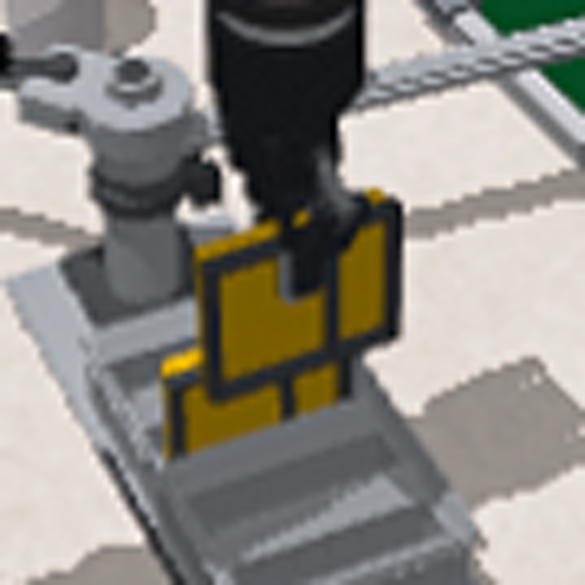

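The tray is held upright, with its yellow edges at u 235 to 264. It sits 1.5 mm less far along x in the grip than the first tray did. I'll shift and lower it into bay 1.

>>> jog_arm([
  [0,-0.3,-0.3,-2,0],
  [0,-0.3,-0.3,-4.5,0],
  [0,-0.3,-0.3,-7,0],
  [0,-0.3,-0.3,-8.5,0],
  [0,-0.3,-0.3,-9.5,0],
])

```text
time: 23.03
tool_pos: [0.5497, 0.0049, 0.1063]
tool_rot: [0.001, 0.04, 0.999, 0.003]
contact_force: [2.2, 4.6, 1.9]
opening: 0.0235
grasp_force: 60.6
```

>>> jog_arm([
  [0,0,0,-0.2,0],
  [0,0,0,-0.4,0],
  [0,0,0,-0.4,0],
])

```text
time: 23.28
tool_pos: [0.5492, 0.0051, 0.1018]
tool_rot: [0.001, 0.04, 0.999, 0.002]
contact_force: [0.9, 4.7, -1.7]
opening: 0.0238
grasp_force: 60.3
```

>>> jog_arm([
  [0,0,0.2,-0.8,0],
  [0,0,0.2,-1.6,0],
  [0,0,0.2,-2.4,0],
  [0,0,0.2,-2.9,0],
  [0,0,0.2,-3.1,0],
])

```text
time: 23.7
tool_pos: [0.548, 0.0054, 0.0721]
tool_rot: [-0.001, 0.04, 0.999, 0.001]
contact_force: [-12.1, 5.2, 34.4]
opening: 0.0228
grasp_force: 65.1
```

>>> jog_arm([
  [0,0,0,-0.1,0],
  [0,0,0,-0.2,0],
])

```text
time: 23.87
tool_pos: [0.548, 0.0054, 0.0721]
tool_rot: [-0.001, 0.04, 0.999, 0.001]
contact_force: [-15.5, 4.8, 40.6]
opening: 0.0228
grasp_force: 66.0
```

>>> jog_arm([
  [0,0,0,0.3,0],
  [0.43,0,0,0.4,0],
  [0.43,0,0,0.4,0],
  [0.43,0,0,0.4,0],
  [0.43,0,0,2.5,0],
])

```text
time: 24.28
tool_pos: [0.5447, 0.0037, 0.0894]
tool_rot: [-0.005, 0.039, 0.999, -0.001]
contact_force: [-0.2, -0.2, 0.3]
opening: 0.037
grasp_force: 0.0
```

>>> jog_arm([
  [0.43,0,0,3,0],
  [0.43,0,0,6,0],
  [0.43,0,0,9,0],
  [0.43,0,0,11,0],
  [0.43,0,-2,11,0],
])

```text
time: 24.7
tool_pos: [0.5517, -0.0115, 0.2075]
tool_rot: [0.004, 0.036, 0.999, 0.002]
contact_force: [0.4, 0.4, 0.9]
opening: 0.0367
grasp_force: 0.0
```

>>> jog_arm([
  [0.45,0,-3,0,0],
  [0.45,0,-6,0,0],
  [0.45,0,-9,0,0],
  [0.45,0,-12,0,0],
  [0.45,-0.2,-15,0,0],
])

```text
time: 25.12
tool_pos: [0.5459, -0.1674, 0.2025]
tool_rot: [-0.001, 0.039, 0.999, -0.001]
contact_force: [-0.1, 0.6, -0.4]
opening: 0.0389
grasp_force: 0.0
```

>>> jog_arm([
  [0.45,0,-3,0,0],
  [0.45,0,-6,0,0],
  [0.45,0,-9,0,0],
  [0.45,0,-12,0,0],
  [0.45,-0.2,-15,0,0],
])

```text
time: 25.53
tool_pos: [0.5437, -0.3172, 0.2023]
tool_rot: [-0.001, 0.039, 0.999, -0.0]
contact_force: [0.4, 0.9, 0.3]
opening: 0.0384
grasp_force: 0.0
```

```bash
python3 -c "
from h import *
s=bot.get_state();print(s['tool_pos'],s['contact_force'],s['opening'])
snap('side','s13');snap('top','t13');trays('t13',.107);trays('t13',.099)
for b in rects('s13',(190,130,370,330)): print(b.round(1).tolist())
for b in rects('s11',(190,130,370,330)): print('s11',b.round(1).tolist())
"
```

```text
[ 0.54370197 -0.31718539  0.20228791] [0.40167631 0.86908326 0.29055638] 0.03838128841680329
t13 ctr [0.5482 0.0099] size [np.float64(0.1111), np.float64(0.016)] yaw -0.084
t13 ctr [0.5562 0.0662] size [np.float64(0.1105), np.float64(0.0156)] yaw -0.08
t13 ctr [0.5494 0.01  ] size [np.float64(0.1117), np.float64(0.0161)] yaw -0.084
t13 ctr [0.5574 0.0667] size [np.float64(0.1111), np.float64(0.0157)] yaw -0.08
[[299.9, 289.2], [319.4, 280.4], [322.5, 287.1], [302.9, 296.0]]
[[321.4, 286.3], [324.4, 275.2], [330.0, 276.8], [326.9, 287.8]]
[[290.7, 288.7], [324.0, 261.9], [331.5, 271.2], [298.2, 298.0]]
[[348.6, 231.0], [349.8, 229.6], [363.9, 241.9], [362.7, 243.3]]
[[350.1, 225.2], [351.3, 223.7], [365.6, 236.0], [364.3, 237.5]]
[[351.9, 219.3], [353.2, 217.7], [367.6, 230.0], [366.2, 231.6]]
[[355.4, 204.1], [369.4, 204.1], [369.4, 224.4], [355.4, 224.4]]
[[236.1, 201.3], [253.3, 195.2], [256.4, 203.9], [239.2, 210.0]]
[[256.2, 192.1], [262.9, 192.1], [262.9, 203.6], [256.2, 203.6]]
[[230.1, 190.3], [259.6, 179.8], [263.0, 189.3], [233.4, 199.7]]
[[228.5, 185.1], [255.4, 175.8], [25
[... 225 characters left out ...]
3, 297.9]]
s11 [[266.4, 263.5], [286.1, 255.6], [289.4, 263.8], [269.7, 271.7]]
s11 [[288.1, 263.3], [289.4, 251.4], [296.0, 252.1], [294.7, 264.1]]
s11 [[258.1, 263.3], [289.3, 238.1], [297.0, 247.7], [265.9, 272.9]]
s11 [[348.7, 231.0], [349.9, 229.7], [363.8, 241.9], [362.7, 243.3]]
s11 [[350.1, 225.1], [351.4, 223.7], [365.5, 236.1], [364.3, 237.5]]
s11 [[351.9, 219.3], [353.2, 217.7], [367.6, 230.0], [366.2, 231.6]]
s11 [[355.4, 204.1], [369.4, 204.1], [369.4, 224.4], [355.4, 224.4]]
s11 [[230.2, 190.0], [247.4, 184.2], [250.4, 193.3], [233.2, 199.0]]
s11 [[249.6, 181.4], [256.6, 181.4], [256.6, 192.8], [249.6, 192.8]]
s11 [[228.5, 185.1], [255.3, 175.7], [256.3, 178.6], [229.5, 188.0]]
```

>>> jog_arm([
  [0.5,0,-3,0,0],
  [0.5,0,-6.1,0,0],
  [0.5,0,-6.1,-3,0],
  [0.5,0,-6.1,-6,0],
  [0.5,0,-6.1,-9,0],
])

```text
time: 26.05
tool_pos: [0.5438, -0.3771, 0.1119]
tool_rot: [-0.0, 0.04, 0.999, -0.0]
contact_force: [1.7, -0.0, 0.2]
opening: 0.0425
grasp_force: 0.0
```

>>> jog_arm([
  [0.5,0,0,-2,0],
  [0.5,0,0,-3.5,0],
  [0.5,0,0,-5,0],
  [0.5,0,0,-5,0],
  [0,0,0,-5,0],
])

```text
time: 26.47
tool_pos: [0.5433, -0.3757, 0.062]
tool_rot: [-0.002, 0.039, 0.999, 0.0]
contact_force: [0.3, 0.6, 0.4]
opening: 0.0319
grasp_force: 0.0
```

>>> jog_arm([
  [0,0,0,0,0],
  [0,0,0,0,0],
  [0,0,0,0,0],
  [0,0,0,0,0],
])

```text
time: 26.8
tool_pos: [0.5442, -0.3784, 0.0645]
tool_rot: [0.001, 0.039, 0.999, -0.002]
contact_force: [-1.2, -6.1, -0.9]
opening: 0.0235
grasp_force: 59.8
```

>>> jog_arm([
  [0,0,0,1.5,0],
  [0,0,0,4,0],
  [0,0,0,7,0],
  [0,0,0,10.5,0],
  [0,0,0,13.5,0],
])

```text
time: 27.22
tool_pos: [0.5451, -0.3744, 0.2005]
tool_rot: [0.001, 0.038, 0.999, 0.001]
contact_force: [0.7, 0.2, -1.0]
opening: 0.023
grasp_force: 60.2
```

>>> jog_arm([
  [0,0,2.5,0,0],
  [0,0,5.5,0,0],
  [0,0,8.5,0,0],
  [0,0,11.5,0,0],
  [0,0,14.5,0,0],
])

```text
time: 27.63
tool_pos: [0.5444, -0.2278, 0.1987]
tool_rot: [0.0, 0.038, 0.999, 0.001]
contact_force: [0.2, -0.7, -0.7]
opening: 0.0233
grasp_force: 60.1
```

>>> jog_arm([
  [0,0,3.5,0,0],
  [0,0,7,0,0],
  [0,0,10.5,0,0],
  [0,0,14,0,0],
  [0,0.1,17,0,0],
])

```text
time: 28.05
tool_pos: [0.5446, -0.0565, 0.1988]
tool_rot: [-0.0, 0.038, 0.999, 0.002]
contact_force: [-0.2, 0.4, -1.3]
opening: 0.0232
grasp_force: 60.2
```

>>> jog_arm([
  [0,0,1,0,0],
  [0,0,1.4,0,0],
  [0,0,1.4,-1.5,0],
  [0,0,1.4,-3,0],
  [0,0,1.4,-3,0],
])

```text
time: 28.47
tool_pos: [0.543, -0.048, 0.166]
tool_rot: [-0.003, 0.04, 0.999, -0.0]
contact_force: [-1.8, -1.1, -2.4]
opening: 0.0235
grasp_force: 60.0
```

```bash
python3 -c "
from h import *
s=bot.get_state();print(s['tool_pos'],s['contact_force'],s['opening'])
snap('side','s14');held('s14',s['tool_pos'],.0605)
for b in rects('s14',(190,130,300,260)): print(b.round(1).tolist())
"
```

```text
[ 0.5430086  -0.04797441  0.16599782] [-1.8018918  -1.113408   -2.39957763] 0.023491002786480822
s14 u 229.75 271.75 pred 238.80197900855524 273.0149308232276 v 178.75 210.25 pred 175.82833891322875 211.31366648281957 dx cm -1.8876682946819394 comps 11
[[241.0, 192.4], [259.1, 186.3], [264.0, 200.7], [246.0, 206.9]]
[[263.7, 200.1], [264.3, 182.2], [271.3, 182.5], [270.7, 200.3]]
[[226.4, 203.4], [239.8, 175.4], [255.3, 182.7], [242.0, 210.8]]
[[228.6, 185.1], [249.4, 177.8], [250.4, 180.7], [229.5, 187.9]]
```

>>> jog_arm([
  [0,0.1,-0.1,-2,0],
  [0,0.1,-0.1,-4,0],
  [0,0.1,-0.1,-5.5,0],
  [0,0.1,-0.1,-6.5,0],
  [0,0.1,-0.1,-6.5,0],
])

```text
time: 28.93
tool_pos: [0.541, -0.05, 0.104]
tool_rot: [-0.006, 0.041, 0.999, -0.0]
contact_force: [-12.4, 0.2, 11.9]
opening: 0.0234
grasp_force: 64.6
```

Same far-end lead-in contact as the first tray, so I'll shift back in x.

>>> jog_arm([
  [0,-0.3,0,0.4,0],
  [0,-0.6,0,0.4,0],
  [0,-0.6,0,0,0],
  [0,-0.6,0,0,0],
])

```text
time: 29.27
tool_pos: [0.5403, -0.0484, 0.1035]
tool_rot: [-0.0, 0.039, 0.999, 0.0]
contact_force: [-1.9, -0.0, 0.4]
opening: 0.0235
grasp_force: 63.0
```

>>> jog_arm([
  [0,0,0,-0.8,0],
  [0,0,0,-1.6,0],
  [0,0,0,-2.3,0],
  [0,0,0,-2.7,0],
  [0,0,0,-2.9,0],
])

```text
time: 29.68
tool_pos: [0.5279, -0.0476, 0.0788]
tool_rot: [-0.015, 0.04, 0.999, 0.002]
contact_force: [-48.0, 5.1, 82.5]
opening: 0.0232
grasp_force: 73.9
```

>>> jog_arm([
  [0,0,0,1,0],
  [0,0,0,2.2,0],
  [0,0,0,3.2,0],
  [0,0,0,4.5,0],
  [0,0,0,4.5,0],
])

```text
time: 30.1
tool_pos: [0.5434, -0.0482, 0.1219]
tool_rot: [0.003, 0.039, 0.999, 0.0]
contact_force: [0.7, -0.7, -1.7]
opening: 0.0233
grasp_force: 63.3
```

```bash
python3 -c "
from h import *
s=bot.get_state();print(s['tool_pos'],s['tool_rot'],s['contact_force'],s['opening'])
snap('side','s15');snap('top','t15');held('s15',s['tool_pos'],.0605);trays('t15',.107)
for b in rects('s15',(190,130,300,260)): print(b.round(1).tolist())
crop('s15','p15',205,140,305,240,5.9)
"
```

```text
[ 0.54343685 -0.04820773  0.12189359] [3.30915742e-03 3.88900302e-02 9.99238004e-01 1.60925683e-04] [ 0.73467089 -0.71358805 -1.67994557] 0.023348425389919054
s15 u 229.75 275.25 pred 239.2602017701587 272.6860568572373 v 179.75 214.5 pred 185.39862135550064 219.94720917070362 dx cm -1.300281251929352 comps 10
t15 ctr [0.5219 0.0125] size [np.float64(0.0563), np.float64(0.0147)] yaw -0.086
t15 ctr [0.5564 0.0662] size [np.float64(0.1102), np.float64(0.0157)] yaw -0.081
[[243.9, 204.1], [259.2, 193.4], [266.8, 204.2], [251.5, 214.9]]
[[260.6, 192.2], [268.2, 187.4], [275.3, 198.7], [267.7, 203.5]]
[[229.2, 191.5], [248.3, 181.0], [258.8, 200.2], [239.7, 210.6]]
[[228.6, 185.1], [246.3, 178.9], [247.3, 181.8], [229.5, 187.9]]
```

View pics/p15.png

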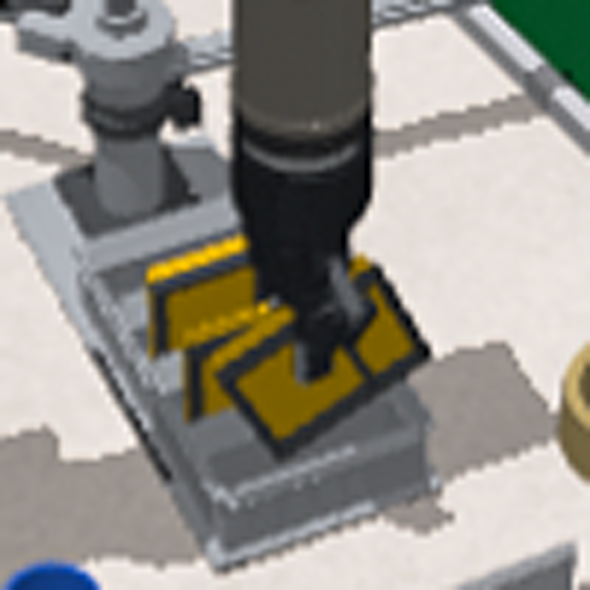

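Tray 3 pivoted in the grip on the far lead-in, far end up by about 17°. The other two trays stay seated. I'll lift it out and press its low edge flat on the free table strip between the carrier and the stand to square it again.

>>> jog_arm([
  [0,0,0,2,0],
  [0,0,0,5,0],
  [0,0,0,7.5,0],
  [0,0,-3,7.5,0],
  [0,0,-6,7.5,0],
])

```text
time: 30.62
tool_pos: [0.5422, -0.1065, 0.1953]
tool_rot: [0.002, 0.036, 0.999, 0.0]
contact_force: [0.1, -1.3, -2.0]
opening: 0.0231
grasp_force: 63.5
```

>>> jog_arm([
  [0,0,-1.8,-2,0],
  [0,0,-1.8,-5,0],
  [0,0,-1.8,-8,0],
  [0,0,-1.8,-10.5,0],
  [0,0,-1.8,-11.5,0],
])

```text
time: 31.03
tool_pos: [0.5372, -0.1255, 0.0747]
tool_rot: [-0.004, 0.039, 0.999, 0.0]
contact_force: [-0.3, 0.3, -1.3]
opening: 0.0231
grasp_force: 63.4
```

```bash
python3 -c "
from h import *
s=bot.get_state();print(s['tool_pos'],s['tool_rot'],s['contact_force'],s['opening'])
snap('side','s16');snap('top','t16');held('s16',s['tool_pos'],.0605);trays('t16',.107)
for b in rects('s16',(200,140,330,260)): print(b.round(1).tolist())
"
```

```text
[ 0.53724805 -0.12552524  0.07473447] [-3.93121748e-03  3.89856612e-02  9.99231985e-01  3.20882590e-04] [-0.30286012  0.33115899 -1.34990321] 0.023143043159328452
s16 u 235.0 285.25 pred 249.80947939816474 283.3950679966086 v 196.0 239.5 pred 210.4878478923689 244.92407880035475 dx cm -2.4242508107218144 comps 9
t16 ctr [0.5484 0.0098] size [np.float64(0.1108), np.float64(0.0159)] yaw -0.084
t16 ctr [0.5561 0.0663] size [np.float64(0.1105), np.float64(0.0155)] yaw -0.079
[[254.5, 229.7], [270.3, 219.2], [276.9, 229.0], [261.2, 239.6]]
[[250.0, 225.3], [263.6, 215.9], [265.8, 219.0], [252.2, 228.5]]
[[271.5, 217.8], [279.3, 213.1], [285.6, 223.5], [277.8, 228.2]]
[[236.1, 201.3], [253.3, 195.2], [256.5, 204.0], [239.2, 210.2]]
[[230.1, 190.1], [255.3, 181.2], [258.7, 190.9], [233.4, 199.7]]
[[228.6, 185.1], [255.7, 175.7], [256.7, 178.5], [229.5, 187.9]]
```

>>> jog_arm([
  [0,0,0,-0.3,0],
  [0,0,0,-0.6,0],
  [0,0,0,-0.9,0],
  [0,0,0,-0.9,0],
])

```text
time: 31.47
tool_pos: [0.5409, -0.1261, 0.0709]
tool_rot: [0.001, 0.039, 0.999, 0.0]
contact_force: [-1.5, 0.4, -1.0]
opening: 0.0235
grasp_force: 63.4
```

>>> jog_arm([
  [0,0,0,-0.4,0],
  [0,0,0,-0.7,0],
  [0,0,0,-1.0,0],
  [0,0,0,-1.0,0],
])

```text
time: 31.8
tool_pos: [0.5467, -0.1268, 0.0656]
tool_rot: [0.006, 0.039, 0.999, -0.0]
contact_force: [1.7, 1.4, 20.7]
opening: 0.0231
grasp_force: 66.3
```

>>> jog_arm([
  [0,0,0,-0.3,0],
  [0,0,0,-0.6,0],
  [0,0,0,-0.6,0],
])

```text
time: 32.05
tool_pos: [0.5523, -0.1273, 0.0629]
tool_rot: [0.012, 0.039, 0.999, -0.001]
contact_force: [4.9, 0.4, 29.9]
opening: 0.0236
grasp_force: 67.4
```

The tilt resists, so I'll slacken the fingers slightly while they still straddle the tray. It should settle flat, and then I'll regrip.

>>> jog_arm([
  [0,0,0,0.7,0],
  [0.35,0,0,0.6,0],
  [0.35,0,0,0.4,0],
  [0.35,0,0,0.2,0],
  [0.35,0,0,0.2,0],
])

```text
time: 32.47
tool_pos: [0.5389, -0.1259, 0.0548]
tool_rot: [-0.002, 0.039, 0.999, 0.0]
contact_force: [-0.2, -0.9, -0.0]
opening: 0.0303
grasp_force: 0.0
```

>>> jog_arm([
  [0.35,0,0,0,0],
  [0.35,0,0,0,0],
  [0,0,0,0,0],
  [0,0,0,0,0],
  [0,0,0,0,0],
])

```text
time: 32.88
tool_pos: [0.5401, -0.1261, 0.0561]
tool_rot: [-0.0, 0.039, 0.999, 0.0]
contact_force: [-0.1, -0.1, -2.2]
opening: 0.0232
grasp_force: 58.7
```

```bash
python3 -c "
from h import *
s=bot.get_state();print(s['tool_pos'],s['tool_rot'],s['contact_force'],s['opening'])
snap('side','s17');held('s17',s['tool_pos'],s['tool_pos'][2])
for b in rects('s17',(245,180,300,260)): print(b.round(1).tolist())
"
```

```text
[ 0.54009598 -0.12608439  0.05605174] [-3.83344799e-04  3.89504826e-02  9.99241066e-01  6.50913514e-05] [-0.14970453 -0.07099305 -2.18728081] 0.02315014111758673
s17 u 239.0 288.25 pred 250.67088215414753 283.9757475149687 v 199.0 240.75 pred 213.10635483583067 247.22799039168845 dx cm -1.3959499601744627 comps 7
[[262.6, 226.4], [277.8, 226.4], [277.8, 240.1], [262.6, 240.1]]
[[254.2, 237.2], [260.5, 219.2], [266.6, 221.3], [260.3, 239.3]]
[[279.5, 232.9], [281.1, 217.6], [287.7, 218.3], [286.1, 233.5]]
[[275.5, 215.9], [286.9, 212.3], [287.9, 215.5], [276.5, 219.1]]
[[241.5, 199.5], [253.3, 195.1], [256.5, 203.7], [244.6, 208.1]]
[[241.4, 186.2], [256.0, 181.1], [259.3, 190.6], [244.7, 195.7]]
```

```bash
python3 -c "
from h import *
im=cv2.imread('pics/raw_s17.png')[205:252,244:296];h=cv2.cvtColor(im,cv2.COLOR_BGR2HSV)
for r in range(im.shape[0]): print(205+r,''.join('Y' if 14<a[0]<36 and a[1]>140 and a[2]>150 else 'y' if 14<a[0]<36 and a[1]>140 and a[2]>60 else '#' if a[2]<90 else '.' for a in h[r]))
"
```

```text
205 yyyyyyyyy....#######################................
206 yyyyyy.......######################.................
207 yyyy.........#####################..................
208 y.............####################..................
209 ..............###################...................
210 ..............###################...................
211 ..............###################...................
212 ..............###################...................
213 ..............###################.........YY........
214 ...............##################......YYYYy........
215 ................#################...YYYYyyyy###.....
216 ................#############..#yyYYYyyyy######.....
217 ................##############..yYYyyyy########.....
218 .................#############...yyy###########.....
219 ..................############...########yyy###.....
220 ...................###########...#####yyyyyy###.....
221 ...................yyy#########...####yyyyyy##......
222 .................YYYYy##########..###yyyyyyy##......
223 ................YYYYYYy#########..###yyyyyyy##......
224 .............
[... 878 characters left out ...]
................
240 .................##yy#######........................
241 .................########...........................
242 .................#####..............................
243 .................###................................
244 ....................................................
245 ....................................................
246 ....................................................
247 ....................................................
248 ....................................................
249 ....................................................
250 ....................................................
251 ....................................................
```

The printed mask shows the tray standing square again, with its silhouette at u 259 to 290. That is about 20 mm further along x than the grip centre. I'll open slightly, shift along the tray and regrip.

>>> jog_arm([
  [0.38,0,0,0.2,0],
  [0.38,0,0,0.4,0],
  [0.38,0,0,0.4,0],
  [0.38,1,-0.1,0.4,0],
  [0.38,1.9,-0.15,0.4,0],
])

```text
time: 33.35
tool_pos: [0.5604, -0.1277, 0.0607]
tool_rot: [0.001, 0.039, 0.999, 0.0]
contact_force: [0.6, -0.9, -0.8]
opening: 0.0323
grasp_force: 0.0
```

>>> jog_arm([
  [0.38,0,0,0,0],
  [0,0,0,0,0],
  [0,0,0,0,0],
  [0,0,0,0,0],
  [0,0,0,0,0],
])

```text
time: 33.77
tool_pos: [0.5598, -0.1277, 0.0606]
tool_rot: [0.0, 0.039, 0.999, -0.0]
contact_force: [0.7, 0.2, 0.4]
opening: 0.0237
grasp_force: 59.2
```

```bash
cat >> h.py <<'E'
def asc(f,u0,v0,u1,v1):
    h=cv2.cvtColor(cv2.imread('pics/raw_%s.png'%f)[v0:v1,u0:u1],cv2.COLOR_BGR2HSV)
    for r in range(0,v1-v0,2): print(v0+r,''.join('Y' if 14<a[0]<36 and a[1]>140 and a[2]>60 else '#' if a[2]<90 else '.' for a in h[r]))
def sil(tcp,rel,yaw=-.0835):
    c,s=np.cos(yaw),np.sin(yaw)
    P=np.array([proj('side',[tcp[0]+c*a-s*b,tcp[1]+s*a+c*b,tcp[2]-rel+h]) for a in(-.055,.055) for b in(-.012,.012) for h in(0,.095)])
    print('pred',P.min(0),P.max(0))
E
python3 -c "
from h import *
s=bot.get_state();t=s['tool_pos'];print(t,s['tool_rot'],s['contact_force'],s['opening'])
snap('side','s18');sil(t,t[2]);asc('s18',246,208,300,250)
"
```

```text
[ 0.55978663 -0.12772095  0.0605624 ] [ 4.45308448e-04  3.90012508e-02  9.99239062e-01 -1.72368534e-05] [0.66761887 0.16301129 0.43506305] 0.023740539824261414
pred [255.93321702 211.13957224] [289.21108448 245.16017927]
208 ..................##################..................
210 .................###################..................
212 ....................################..................
214 ....................#############....YYYY.............
216 .....................#############...YYY#####.........
218 ......................##Y##########...#######.........
220 ....................YYYYYY##########..######..........
222 ...............YYYYYYYYY###############YY###..........
224 .............YYYYYY##################YYYY###..........
226 .............YY######YYYY..########YYYYYY###..........
228 .............YY##YYYYYYYY..########YYYYYY##...........
230 .............Y###YYYYYYYYY.##YYY##YYYYYYY##...........
232 .............Y###YYYYYYYYYYYYYYY##YYYYY####...........
234 .............Y###YYYYYYYYYYYYYYY#########.............
236 ..............Y##YYYYYYYYYYYY#######..................
238 ..............Y##YYYYYYY#######.......................
240 ..............###YY#######............................
242 ...............######.................................
244 ......................................................
246 ......................................................
248 ......................................................
```

The offset matches the well-centred tray 2. I'll lift and place tray 3 into bay 0 at x = 0.542.

>>> jog_arm([
  [0,0,0,1.5,0],
  [0,0,0,4,0],
  [0,0,0,7,0],
  [0,0,0,10,0],
  [0,0,0,12,0],
])

```text
time: 34.23
tool_pos: [0.5592, -0.1278, 0.1823]
tool_rot: [0.0, 0.039, 0.999, 0.0]
contact_force: [0.0, 0.1, -1.1]
opening: 0.0232
grasp_force: 58.9
```

>>> jog_arm([
  [0,-0.6,2.6,0,0],
  [0,-1.2,5.2,0,0],
  [0,-1.8,7.9,0,0],
  [0,-1.8,7.9,-2,0],
  [0,-1.8,7.9,-4,0],
])

```text
time: 34.65
tool_pos: [0.5411, -0.0459, 0.1403]
tool_rot: [0.0, 0.037, 0.999, 0.001]
contact_force: [0.4, 0.6, -1.5]
opening: 0.0233
grasp_force: 59.1
```

>>> jog_arm([
  [0,0,0,-1,0],
  [0,0,0,-1,0],
  [0,0,0,-1,0],
])

```text
time: 34.9
tool_pos: [0.5406, -0.0491, 0.1298]
tool_rot: [-0.001, 0.039, 0.999, -0.0]
contact_force: [0.6, 0.4, -1.4]
opening: 0.0232
grasp_force: 59.0
```

```bash
python3 -c "
from h import *
s=bot.get_state();t=s['tool_pos'];print(t,s['tool_rot'],s['contact_force'],s['opening'])
snap('side','s19');sil(t,.0605);asc('s19',232,176,286,222)
"
```

```text
[ 0.54063437 -0.04910944  0.12977411] [-1.08469306e-03  3.93986681e-02  9.99222974e-01 -1.25990748e-04] [ 0.63488018  0.37412462 -1.41184148] 0.023199435664744337
pred [238.59026143 184.1915087 ] [272.19910416 218.93429192]
176 .............####################.....................
178 .............###################......................
180 ............YYY#################......................
182 .......YYYYYYYY#################......................
184 .YYYYYYYY.###################..#......................
186 YYY.#######YYYYY#############........Y................
188 #####YYYYYYYYYYY##############...YYYYYY##.............
190 #YYYYYYYYYYYYYYY##.############..#########............
192 #YYYYYYYYYYYYYYYYYYYYYY##YY#########YYY##.............
194 #YYYYYYYYYYYYYYYYYYYYY#############YYYY##.............
196 #YYYYYYYYYYYYYYY#################YYYYYY##.............
198 #YYYYYY###Y########YYY#.########YYYYYYY##.............
200 ....####YYY###YYYYYYYY#.########YYYYYY###.............
202 .....##YYYY###YYYYYYYY#.####Y###YYYYYY###.............
204 .....##YYYY###YYYYYYYYYYYYYYY###YYYYYY###.............
206 ....###YYYY###YYYYYYYYYYYYYYY###YYYYYY###.............
208 ....Y##YYYY###YYYYYYYYYYYYYYY############.............
210 ....Y###..Y###YYYYYYYYYYYYY#########..................
212 #.........Y###YYYYYYY##########.......................
214 ..#........###YY##########............................
216 ...#.......#########..................................
218 #..........####.......................................
220 ##...#................................................
```

Level and centred (right edge at u ≈ 273). I'll lower it gently.

>>> jog_arm([
  [0,0,0,-0.8,0],
  [0,0,0,-1.6,0],
  [0,0,0,-2.3,0],
  [0,0,0,-2.8,0],
  [0,0,0,-2.8,0],
])

```text
time: 35.37
tool_pos: [0.5403, -0.0486, 0.1009]
tool_rot: [-0.001, 0.039, 0.999, -0.0]
contact_force: [0.0, -0.8, -1.6]
opening: 0.0234
grasp_force: 59.0
```

>>> jog_arm([
  [0,0,0,-0.6,0],
  [0,0,0,-1.2,0],
  [0,0,0,-1.7,0],
  [0,0,0,-2,0],
  [0,0,0,-2,0],
])

```text
time: 35.78
tool_pos: [0.5408, -0.0485, 0.0814]
tool_rot: [-0.001, 0.039, 0.999, 0.0]
contact_force: [-0.0, 0.4, -1.2]
opening: 0.0231
grasp_force: 59.0
```

>>> jog_arm([
  [0,0,0,-0.3,0],
  [0,0,0,-0.6,0],
  [0,0,0,-0.9,0],
  [0,0,0,-1.0,0],
])

```text
time: 36.12
tool_pos: [0.5414, -0.0486, 0.0725]
tool_rot: [-0.0, 0.039, 0.999, 0.0]
contact_force: [-3.4, 1.0, 9.2]
opening: 0.0234
grasp_force: 60.3
```

Tray 3 is seated at z 0.0725. I'll release, rise, then check all three trays and locate the bar post.

>>> jog_arm([
  [0,0,0,0.3,0],
  [0.43,0,0,0.4,0],
  [0.43,0,0,0.4,0],
  [0.43,0,0,0.4,0],
  [0.43,0,0,2.5,0],
])

```text
time: 36.53
tool_pos: [0.5385, -0.0483, 0.0944]
tool_rot: [-0.004, 0.039, 0.999, -0.0]
contact_force: [-1.2, 0.6, 0.4]
opening: 0.0369
grasp_force: 0.0
```

>>> jog_arm([
  [0.43,0,0,3,0],
  [0.43,0,0,6,0],
  [0.43,0,0,9,0],
  [0.43,1.5,0,12,0],
  [0.5,4,1,13.5,0],
])

```text
time: 36.95
tool_pos: [0.5817, -0.0417, 0.237]
tool_rot: [0.002, 0.041, 0.999, -0.0]
contact_force: [1.2, -0.5, -0.0]
opening: 0.043
grasp_force: 0.0
```

>>> jog_arm([
  [0.5,3,0.5,0,0],
  [0.5,6,1,0,0],
  [0.5,9,1.5,0,0],
  [0.5,12,3,0,0],
  [0.5,12,3,0,0],
])

```text
time: 37.37
tool_pos: [0.7058, -0.0038, 0.2305]
tool_rot: [0.001, 0.037, 0.999, 0.001]
contact_force: [-0.9, 1.9, -0.1]
opening: 0.0426
grasp_force: 0.0
```

```bash
python3 -c "
from h import *
s=bot.get_state();t=s['tool_pos'];print(t,s['tool_rot'],s['contact_force'],s['opening'])
snap('side','s20');snap('top','t20');trays('t20',.107)
for b in rects('s20',(215,160,300,240)): print(b.round(1).tolist())
print('post',atz('side',258.2,134.7,.168),proj('side',[.6995,.191,.168]),proj('side',[.6995,.191,.128]))
asc('s20',240,124,280,152)
"
```

```text
[ 0.70582465 -0.0037659   0.23049817] [0.00108878 0.03651937 0.99933143 0.00135502] [-0.86108246  1.92768006 -0.1454516 ] 0.042554621908130794
t20 ctr [ 0.5446 -0.0476] size [np.float64(0.1071), np.float64(0.0113)] yaw -0.063
[[242.7, 212.4], [260.5, 205.7], [263.9, 214.6], [246.0, 221.3]]
[[262.9, 214.4], [263.2, 202.6], [270.0, 202.8], [269.7, 214.6]]
[[236.0, 201.3], [266.8, 189.9], [270.4, 199.6], [239.6, 211.0]]
[[230.0, 190.2], [259.4, 179.7], [262.8, 189.3], [233.4, 199.8]]
[[228.6, 185.0], [255.5, 175.8], [256.5, 178.8], [229.6, 188.0]]
post [0.70024573 0.19564316 0.168     ] [258.67983406 135.4332681 ] [258.56526726 143.75475409]
124 ...............................#########
126 .................................#..####
128 ......................................##
130 ..............................##.....###
132 ................................###.....
134 .................###....................
136 ................#####...................
138 ................#####...................
140 ................#####...................
142 ................#####...................
144 ..................##....................
146 ........................................
148 ........................................
150 ........................................
```

All three trays stand in bays 0 to 2 and the bar post is at (0.699, 0.193). Next I'll straddle it and swing the bar back.

>>> jog_arm([
  [0.5,-0.1,4,0,0],
  [0.5,-0.2,8,0,0],
  [0.5,-0.4,12,0,0],
  [0.5,-0.6,16,0,0],
  [0.5,-0.6,19.6,0,0],
])

```text
time: 37.88
tool_pos: [0.694, 0.1891, 0.233]
tool_rot: [-0.0, 0.039, 0.999, 0.0]
contact_force: [-0.4, 0.3, 0.7]
opening: 0.0425
grasp_force: 0.0
```

>>> jog_arm([
  [0.5,0,0,0,0],
  [0.5,0,0,-2.5,0],
  [0.5,0,0,-5,0],
  [0.5,0,0,-7.5,0],
  [0.5,0,0,-9,0],
])

```text
time: 38.3
tool_pos: [0.6933, 0.1856, 0.1399]
tool_rot: [-0.002, 0.039, 0.999, -0.001]
contact_force: [-0.1, 0.8, -0.3]
opening: 0.0426
grasp_force: 0.0
```

```bash
python3 -c "
from h import *
s=bot.get_state();print(s['tool_pos'],s['tool_rot'],s['contact_force'],s['opening'])"
```

```text
[0.69329429 0.18556653 0.13985084] [-1.79922784e-03  3.94039957e-02  9.99221292e-01 -9.47329569e-04] [-0.06138178  0.7796734  -0.34821989] 0.04255585754050197
```

>>> jog_arm([
  [0.5,-0.1,-1.5,0,-6.9],
  [0.5,-0.7,-3.0,0,-13.8],
  [0.5,-1.5,-4.3,0,-20.7],
  [0.5,-2.5,-5.5,0,-27.6],
  [0.5,-3.6,-6.6,0,-34.5],
])

```text
time: 38.72
tool_pos: [0.6586, 0.1197, 0.1426]
tool_rot: [0.0, 0.337, 0.942, 0.0]
contact_force: [0.7, 1.2, -1.3]
opening: 0.0427
grasp_force: 0.7
```

>>> jog_arm([
  [0.5,-1.2,-1.0,0,-6.9],
  [0.5,-2.6,-1.8,0,-13.8],
  [0.5,-4.0,-2.4,0,-20.7],
  [0.5,-5.5,-2.9,0,-27.6],
  [0.5,-7.0,-3.2,0,-34.5],
])

```text
time: 39.13
tool_pos: [0.5884, 0.0878, 0.1429]
tool_rot: [0.0, 0.601, 0.799, 0.001]
contact_force: [2.3, 1.7, -1.2]
opening: 0.0424
grasp_force: 0.7
```

>>> jog_arm([
  [0.5,-1.6,-0.1,0,-6.9],
  [0.5,-3.1,-0.1,0,-13.8],
  [0.5,-3.1,-0.1,0,-20.7],
  [0.5,-3.1,-0.1,0,-20.7],
  [0,-3.1,-0.1,0,-20.7],
])

```text
time: 39.55
tool_pos: [0.5581, 0.0877, 0.1428]
tool_rot: [0.0, 0.732, 0.682, 0.0]
contact_force: [-0.1, 0.6, -1.1]
opening: 0.0322
grasp_force: 0.0
```

>>> jog_arm([
  [0,0,0,0,0],
  [0,0,0,0,0],
  [0,0,0,0,0],
  [0,0,0,0,0],
])

```text
time: 39.88
tool_pos: [0.5589, 0.0878, 0.1426]
tool_rot: [0.0, 0.732, 0.681, 0.0]
contact_force: [-0.6, -2.7, 3.5]
opening: 0.0179
grasp_force: 58.6
```

```bash
python3 -c "
from h import *
s=bot.get_state();print(s['tool_pos'],s['tool_rot'],s['contact_force'],s['opening'])"
```

```text
[0.55893229 0.08777252 0.14261297] [4.26328581e-04 7.32218540e-01 6.81069613e-01 1.05163975e-04] [-0.60159799 -2.67308933  3.51166882] 0.017909990269106797
```

>>> jog_arm([
  [0.5,0,0,0,0],
  [0.5,0,0,0,0],
  [0.5,0,0,0.5,0],
  [0.5,0,0,3,0],
  [0.5,0,0,6,0],
])

```text
time: 40.3
tool_pos: [0.5565, 0.0884, 0.2011]
tool_rot: [-0.001, 0.732, 0.681, -0.002]
contact_force: [0.4, -0.2, 0.5]
opening: 0.0425
grasp_force: 0.0
```

>>> jog_arm([
  [0.5,0,0,3,6],
  [0.3,-1,2,4,12],
  [0,-2,4,4,18],
  [0,-3,6,4,24],
  [0,-4,8,4,30],
])

```text
time: 40.72
tool_pos: [0.518, 0.1694, 0.2431]
tool_rot: [0.0, 0.529, 0.849, 0.001]
contact_force: [0.2, -0.1, -0.5]
opening: -0.0002
grasp_force: 0.0
```

>>> jog_arm([
  [0,-1,2,0,6],
  [0,-2,4,0,10],
  [0,-3,6,0,14],
  [0,-4,7.5,0,14],
  [0,-4,7.5,0,14],
])

```text
time: 41.13
tool_pos: [0.4757, 0.2485, 0.2421]
tool_rot: [-0.001, 0.42, 0.907, 0.001]
contact_force: [-1.0, 0.7, 0.3]
opening: 0.0001
grasp_force: 0.0
```

```bash
python3 -c "
from h import *
s=bot.get_state();print(s['tool_pos'],s['tool_rot'],s['contact_force'],s['opening'])
snap('side','s21');snap('top','t21')
r=lambda f:cv2.imread('pics/raw_%s.png'%f,0)
up=lambda i:cv2.resize(i,None,fx=8,fy=8,interpolation=cv2.INTER_CUBIC)
x0,y0,x1,y1=236,161,246,178
for f in('s6','s21'):
  m=cv2.minMaxLoc(cv2.matchTemplate(up(r(f)[y0-6:y1+6,x0-6:x1+6]),up(r('s6')[y0:y1,x0:x1]),cv2.TM_CCOEFF_NORMED));print(f,m[1],np.array(m[3])/8-6)
a=[.5589,.0878,.168];print('px per .01rad',proj('side',[.5602,.0878,.168])-proj('side',a))
print('tab pred',proj('side',[.513,.266,.188]),proj('top',[.513,.266,.188]))
for f in ('t8','t21'):
  g=cv2.imread('pics/raw_%s.png'%f,0)[190:215,160:192];print(f)
  for i,q in enumerate(g): print(190+i,' '.join('%3d'%v for v in q))
"
```

```text
[0.475662   0.24853651 0.24211019] [-1.24433259e-03  4.20231228e-01  9.07416031e-01  5.59025060e-04] [-1.02659166  0.71272088  0.27112231] 8.879440740776138e-05
s6 0.9988170862197876 [0. 0.]
s21 0.9118567109107971 [-0.125 -0.125]
px per .01rad [ 0.32734748 -0.13041039]
tab pred [204.24309685 136.57167583] [167.71384633 203.68723679]
t8
190 154 154 153 152 149 145 137 128 124 123 122 120 118 117 119 129 141 144 137 128 124 122 123 123 114 104 106 110 112 118 123 124
191 154 154 153 152 147 139 130 125 122 122 118 110 102  98 101 113 133 146 143 133 127 125 125 122 115 112 117 120 121 121 123 124
192 153 154 154 152 146 136 127 124 122 120 111  95  79  73  74  87 113 139 147 141 132 127 125 123 120 120 123 125 124 124 124 121
193 151 153 153 151 148 139 128 124 122 119 104  80  62  56  56  66  94 128 145 144 136 129 125 125 124 124 125 126 125 123 120 114
194 150 150 150 149 148 143 132 124 122 116  98  73  57  52  52  57  82 118 136 140 135 131 127 126 124 124 124 123 121 118 111  99
195 150 148 148 147 148 145 133 122 119 114  95  71  57  53  55  63  86 114 129 133 132 131 128 125 12
[... 5141 characters left out ...]
 122 123 123 123 120 115 103  88  79  78
210  69  73  75  76  70  58  47  40  37  30  19  14  14  33  80 124 140 133 125 121 121 121 123 122 122 123 123 121 113  96  83  78
211  64  64  67  69  69  63  52  43  37  32  23  15  15  38  86 127 140 131 124 122 121 122 123 123 123 124 123 124 118 107  92  82
212  62  62  61  63  64  62  55  47  40  35  27  16  19  47  93 128 138 129 123 121 121 122 122 122 123 123 123 124 122 117 104  89
213  64  61  60  58  58  58  54  47  42  37  29  18  21  54  97 126 135 129 125 124 124 124 124 124 124 123 122 122 122 121 112  96
214  65  61  60  58  57  54  52  48  43  38  32  20  21  49  87 115 129 132 135 134 132 130 130 129 129 127 125 124 126 126 121 108
```

The bar post is within 0.01 rad of its original line. The direction tab is at top-view pixel (167.5, 203), as predicted. Next I'll throw the lever to tighten.

>>> jog_arm([
  [0,0.6,-0.2,-2,0],
  [0,1.1,-0.3,-4,0],
  [0,1.1,-0.3,-6,0],
  [0,1.1,-0.3,-7,0],
  [0,1.1,-0.3,-7,0],
])

```text
time: 41.65
tool_pos: [0.4884, 0.2384, 0.17]
tool_rot: [-0.001, 0.425, 0.905, -0.002]
contact_force: [1.0, -0.5, -0.0]
opening: 0.0001
grasp_force: 0.0
```

>>> jog_arm([
  [0,0.6,0.5,0,0],
  [0,1.2,1,0,0],
  [0,1.8,1.5,0,0],
  [0,2.2,1.8,0,0],
  [0,2.2,1.8,0,0],
])

```text
time: 42.07
tool_pos: [0.5122, 0.2598, 0.1729]
tool_rot: [0.0, 0.423, 0.906, 0.0]
contact_force: [-0.9, -0.0, 0.8]
opening: 0.0002
grasp_force: 0.5
```

>>> jog_arm([
  [0,0.4,0.35,0,0],
  [0,0.8,0.7,0,0],
  [0,0.8,0.7,0,0],
])

```text
time: 42.32
tool_pos: [0.5198, 0.2664, 0.1723]
tool_rot: [0.0, 0.424, 0.906, 0.0]
contact_force: [-3.0, 0.2, 1.5]
opening: -0.0003
grasp_force: 0.9
```

>>> jog_arm([
  [0,0.3,0.2,0,0],
  [0,0.6,0.4,0,0],
  [0,0.6,0.4,0,0],
])

```text
time: 42.57
tool_pos: [0.526, 0.2698, 0.1723]
tool_rot: [0.0, 0.424, 0.906, 0.0]
contact_force: [-2.5, 0.1, 0.3]
opening: -0.0001
grasp_force: 0.9
```

>>> jog_arm([
  [0,0.3,0.1,0,0],
  [0,0.6,0.2,0,0],
  [0,0.6,0.2,0,0],
])

```text
time: 42.82
tool_pos: [0.5313, 0.2716, 0.1721]
tool_rot: [-0.0, 0.424, 0.906, -0.0]
contact_force: [-5.2, 0.4, 0.4]
opening: 0.0
grasp_force: 1.7
```

>>> jog_arm([
  [0,0.3,0.1,0,0],
  [0,0.3,0.1,0,0],
  [0,-1.5,-1,0,0],
  [0,-2.5,-2,2,0],
  [0,-2.5,-2,6,0],
])

```text
time: 43.23
tool_pos: [0.5031, 0.2475, 0.2284]
tool_rot: [-0.002, 0.425, 0.905, -0.005]
contact_force: [-0.3, -0.1, 1.0]
opening: 0.0003
grasp_force: 0.0
```

>>> jog_arm([
  [0,-3,-3,1,0],
  [0,-3,-6,1,0],
  [0,-3,-9,1,0],
  [0,-3,-9,1,0],
])

```text
time: 43.57
tool_pos: [0.4786, 0.154, 0.2438]
tool_rot: [0.003, 0.428, 0.904, 0.001]
contact_force: [-0.8, -0.4, 1.1]
opening: 0.0
grasp_force: 0.0
```

```bash
python3 -c "
from h import *
s=bot.get_state();print(s['tool_pos'],s['contact_force'])
snap('side','s22');snap('top','t22')
h=cv2.imread('pics/raw_t22.png',0)[180:232,125:192]
for r in range(0,52,2): print(180+r,''.join('#' if a<45 else '+' if a<85 else '-' if a<115 else '.' for a in h[r]))
h=cv2.imread('pics/raw_s22.png',0)[116:166,170:240]
for r in range(0,50,2): print(116+r,''.join('#' if a<45 else '+' if a<85 else '-' if a<115 else '.' for a in h[r]))
"
```

```text
[0.47864113 0.15395818 0.24382457] [-0.75419698 -0.4145638   1.05786755]
180 ++--..............................................--+++++++++++++++
182 --..........................................---++++++++++++++++++++
184 ..................................---++++++++++++++++++++++++++++++
186 ................................-++++++++++++++++++++++++++++++++++
188 ................................-++++++++++++++++++++++++++--++++++
190 ................................-++++++++++++++++++++----------++++
192 ................................-+++++++++++++++----------------+++
194 ................................--++++++++++---------------------++
196 .................................-++++++++++--------------------+++
198 .................................-++++++++++---------------++++++++
200 ..............................----++++++++++----------+++++++++++++
202 ..........................--+++++--++++++++++---+++++++++++++++++++
204 .......................--+######+++++++++++++++++++++++++++++++++++
206 ...................--++#########++---++++++++++++++++++++++++++++++
208 ...............
[... 2019 characters left out ...]
--........-..------......
148 ..........................................--++#-.......-------+++.....
150 ............................................+...------++-------+-+....
152 .................................................----------------+-...
154 ..................................................+-----------+###....
156 .................................................++++----------+#+###.
158 .................................................-++++++------.-+####.
160 .................................................-+++++#+--------+###.
162 ...................................................+#####++--------...
164 ...................................................-+-++++-+-------+##
```

The handle now points at about 0.46 rad in the world. It moved about 0.2 rad cw after the lever reached its end. I'll straddle the grip and push clockwise. About 6 N will mean it is driving.

>>> jog_arm([
  [0.5,0.6,3.7,0,-3],
  [0.5,1.3,7.4,0,-6],
  [0.5,1.9,11,0,-9],
  [0.5,2.6,14.7,0,-11],
  [0.5,3.2,18.4,0,-13],
])

```text
time: 44.08
tool_pos: [0.5092, 0.3491, 0.2422]
tool_rot: [0.001, 0.524, 0.852, 0.001]
contact_force: [0.8, -0.2, 0.3]
opening: 0.0429
grasp_force: 0.0
```

>>> jog_arm([
  [0.5,0,0,-2,0],
  [0.5,0,0,-5,0],
  [0.5,0,0,-8,0],
  [0.5,0,0,-10.5,0],
  [0.5,0,0,-12.5,0],
])

```text
time: 44.5
tool_pos: [0.5078, 0.3468, 0.1146]
tool_rot: [-0.0, 0.523, 0.852, -0.0]
contact_force: [0.3, 0.3, -0.0]
opening: 0.043
grasp_force: 0.2
```

>>> jog_arm([
  [0.5,0,0,0,0],
  [0.5,0,0,0,0],
])

```text
time: 44.67
tool_pos: [0.5082, 0.3464, 0.1164]
tool_rot: [-0.0, 0.523, 0.852, -0.001]
contact_force: [-1.6, 0.4, 0.1]
opening: 0.0424
grasp_force: 0.6
```

>>> jog_arm([
  [0.5,1.6,0.2,0,-6.3],
  [0.5,3.1,0.6,0,-12.6],
  [0.5,4.6,0.9,0,-18.9],
  [0.5,6.2,1.0,0,-25.2],
  [0.5,7.7,0.9,0,-31.5],
])

```text
time: 45.08
tool_pos: [0.5833, 0.3575, 0.1175]
tool_rot: [-0.002, 0.736, 0.677, -0.001]
contact_force: [-5.6, 2.5, -3.8]
opening: 0.0429
grasp_force: 2.8
```

>>> jog_arm([
  [0.5,1.5,-0.2,0,-6.3],
  [0.5,3.0,-0.6,0,-12.6],
  [0.5,4.4,-1.2,0,-18.9],
  [0.5,5.8,-1.9,0,-25.2],
  [0.5,7.1,-2.8,0,-31.5],
])

```text
time: 45.5
tool_pos: [0.6546, 0.3313, 0.1174]
tool_rot: [-0.003, 0.892, 0.453, -0.001]
contact_force: [-3.4, 4.4, -3.2]
opening: 0.0424
grasp_force: 2.8
```

>>> jog_arm([
  [0.5,1.2,-1.0,0,-6.3],
  [0.5,2.2,-2.1,0,-12.6],
  [0.5,2.2,-2.1,0,-12.6],
])

```text
time: 45.75
tool_pos: [0.6799, 0.3064, 0.1182]
tool_rot: [-0.001, 0.936, 0.351, 0.001]
contact_force: [-1.5, 3.3, -1.7]
opening: 0.0428
grasp_force: 1.8
```

```bash
cat >> h.py <<'E'
def rise(f,ref='side0'):
    r=lambda f:cv2.imread('pics/raw_%s.png'%f,0)
    up=lambda i:cv2.resize(i,None,fx=8,fy=8,interpolation=cv2.INTER_CUBIC)
    x0,y0,x1,y1=236,163,246,180
    m=cv2.minMaxLoc(cv2.matchTemplate(up(r(f)[y0-6:y1+6,x0-6:x1+6]),up(r(ref)[y0:y1,x0:x1]),cv2.TM_CCOEFF_NORMED));print(f,round(m[1],3),np.array(m[3])/8-6)
E
python3 -c "
from h import *
s=bot.get_state();print(s['tool_pos'],s['contact_force'])
snap('side','s23')
for f in('s6','s21','s22','s23'):rise(f)"
```

```text
[0.67988419 0.30644453 0.11820939] [-1.46806951  3.3471662  -1.66860358]
s6 0.955 [-0.125 -1.75 ]
s21 0.908 [-0.25 -2.  ]
s22 0.926 [-0.5  -1.75]
s23 0.915 [-0.25  -1.125]
```

It is driving: the bar post dropped 0.6 px, so the bolt is below 1.5 rad and the key has entered. I'll click back and take another stroke.

>>> jog_arm([
  [0.5,-1.0,1.1,0,6.3],
  [0.5,-2.2,2.1,0,12.6],
  [0.5,-3.5,3.0,0,18.9],
  [0.5,-4.9,3.7,0,25.2],
  [0.5,-6.3,4.3,0,31.5],
])

```text
time: 46.22
tool_pos: [0.6171, 0.3485, 0.1198]
tool_rot: [0.002, 0.803, 0.596, 0.002]
contact_force: [1.9, -2.2, -0.1]
opening: 0.0426
grasp_force: 1.1
```

>>> jog_arm([
  [0.5,-1.5,0.4,0,6.3],
  [0.5,-3.0,0.6,0,12.6],
  [0.5,-4.5,0.7,0,18.9],
  [0.5,-6.1,0.6,0,25.2],
  [0.5,-7.6,0.3,0,31.5],
])

```text
time: 46.63
tool_pos: [0.5411, 0.3523, 0.1199]
tool_rot: [0.002, 0.61, 0.792, 0.003]
contact_force: [1.9, -0.5, 0.2]
opening: 0.0427
grasp_force: 1.3
```

>>> jog_arm([
  [0.5,-1.5,-0.4,0,6.3],
  [0.5,-2.9,-1.0,0,12.6],
  [0.5,-4.2,-1.8,0,18.9],
  [0.5,-5.5,-2.7,0,25.2],
  [0.5,-6.5,-3.5,0,30.4],
])

```text
time: 47.05
tool_pos: [0.476, 0.3174, 0.1199]
tool_rot: [0.002, 0.382, 0.924, 0.003]
contact_force: [2.7, -0.2, 0.5]
opening: 0.0428
grasp_force: 1.1
```

>>> jog_arm([
  [0.5,1.2,1.0,0,-6.3],
  [0.5,2.4,1.9,0,-12.6],
  [0.5,3.8,2.6,0,-18.9],
  [0.5,5.2,3.1,0,-25.2],
  [0.5,6.7,3.5,0,-31.5],
])

```text
time: 47.47
tool_pos: [0.5393, 0.3523, 0.118]
tool_rot: [-0.001, 0.622, 0.783, -0.001]
contact_force: [-5.3, -1.2, -1.7]
opening: 0.0427
grasp_force: 2.8
```

>>> jog_arm([
  [0.5,1.5,0.2,0,-6.3],
  [0.5,3.1,0.3,0,-12.6],
  [0.5,3.1,0.3,0,-12.6],
])

```text
time: 47.72
tool_pos: [0.5732, 0.356, 0.118]
tool_rot: [0.0, 0.703, 0.711, 0.001]
contact_force: [-2.7, 0.9, -0.8]
opening: 0.0428
grasp_force: 1.2
```

```bash
python3 -c "
from h import *
s=bot.get_state();print(s['tool_pos'],s['contact_force'])
snap('side','s24');rise('s24')"
```

```text
[0.57324687 0.35596199 0.11798539] [-2.66568853  0.86951572 -0.76256898]
s24 0.987 [-0.25  -0.375]
```

>>> jog_arm([
  [0.5,0.8,0,0,-3.2],
  [0.5,1.5,-0.1,0,-6.3],
  [0.5,2.3,-0.2,0,-9.4],
  [0.5,2.3,-0.2,0,-9.4],
])

```text
time: 48.1
tool_pos: [0.5946, 0.3536, 0.1181]
tool_rot: [-0.001, 0.758, 0.652, 0.0]
contact_force: [-3.8, 1.9, -0.8]
opening: 0.0426
grasp_force: 2.0
```

>>> jog_arm([
  [0.5,0.7,-0.2,0,-3.2],
  [0.5,1.4,-0.4,0,-6.3],
  [0.5,1.4,-0.4,0,-6.3],
])

```text
time: 48.35
tool_pos: [0.6085, 0.3501, 0.1179]
tool_rot: [-0.001, 0.793, 0.609, 0.001]
contact_force: [-4.5, 3.3, -0.8]
opening: 0.0427
grasp_force: 2.2
```

>>> jog_arm([
  [0.5,0.7,-0.2,0,-3.2],
  [0.5,1.4,-0.5,0,-6.3],
  [0.5,1.4,-0.5,0,-6.3],
])

```text
time: 48.6
tool_pos: [0.6229, 0.3449, 0.1178]
tool_rot: [-0.001, 0.825, 0.565, 0.001]
contact_force: [-3.3, 3.0, -1.5]
opening: 0.0427
grasp_force: 2.2
```

>>> jog_arm([
  [0.5,0.7,-0.3,0,-3.2],
  [0.5,1.3,-0.6,0,-6.3],
  [0.5,1.3,-0.6,0,-6.3],
])

```text
time: 48.85
tool_pos: [0.636, 0.3386, 0.1176]
tool_rot: [-0.001, 0.855, 0.518, 0.0]
contact_force: [-3.6, 3.8, -1.8]
opening: 0.0428
grasp_force: 2.2
```

>>> jog_arm([
  [0.5,0.6,-0.4,0,-3.2],
  [0.5,1.2,-0.8,0,-6.3],
  [0.5,1.2,-0.8,0,-6.3],
])

```text
time: 49.1
tool_pos: [0.6482, 0.3305, 0.1176]
tool_rot: [-0.001, 0.882, 0.47, 0.001]
contact_force: [-2.5, 4.9, -1.0]
opening: 0.0427
grasp_force: 2.3
```

```bash
python3 -c "
from h import *
s=bot.get_state();print(s['tool_pos'],s['contact_force'])
snap('side','s25');rise('s25')"
```

```text
[0.64822514 0.33052874 0.11760238] [-2.51087919  4.89901194 -1.01022948]
s25 0.963 [ 0.    -0.125]
```

>>> jog_arm([
  [0.5,0.6,-0.5,0,-3.2],
  [0.5,1.1,-0.9,0,-6.3],
  [0.5,1.1,-0.9,0,-6.3],
])

```text
time: 49.4
tool_pos: [0.6595, 0.3212, 0.1176]
tool_rot: [-0.0, 0.907, 0.421, 0.001]
contact_force: [-2.3, 5.4, -1.5]
opening: 0.0425
grasp_force: 2.3
```

>>> jog_arm([
  [0.5,0.5,-0.5,0,-3.2],
  [0.5,1.1,-1.0,0,-6.3],
  [0.5,1.1,-1.0,0,-6.3],
])

```text
time: 49.65
tool_pos: [0.6703, 0.3109, 0.1173]
tool_rot: [-0.0, 0.929, 0.37, 0.0]
contact_force: [-3.1, 3.9, -3.1]
opening: 0.0424
grasp_force: 2.7
```

>>> jog_arm([
  [0.5,0.5,-0.5,0,-3.2],
  [0.5,0.9,-1.1,0,-6.3],
  [0.5,0.9,-1.1,0,-6.3],
])

```text
time: 49.9
tool_pos: [0.6779, 0.3021, 0.1168]
tool_rot: [-0.002, 0.948, 0.319, -0.001]
contact_force: [-4.1, 7.2, -3.4]
opening: 0.0426
grasp_force: 4.0
```

>>> jog_arm([
  [0.5,-1.0,1.2,0,6.3],
  [0.5,-2.2,2.3,0,12.6],
  [0.5,-3.5,3.3,0,18.9],
  [0.5,-4.9,4.1,0,25.2],
  [0.5,-6.3,4.7,0,31.5],
])

```text
time: 50.32
tool_pos: [0.6189, 0.3439, 0.119]
tool_rot: [0.003, 0.824, 0.567, 0.002]
contact_force: [1.6, -2.3, -0.1]
opening: 0.0422
grasp_force: 1.4
```

>>> jog_arm([
  [0.5,-1.5,0.4,0,6.3],
  [0.5,-3.0,0.6,0,12.6],
  [0.5,-4.5,0.7,0,18.9],
  [0.5,-6.1,0.6,0,25.2],
  [0.5,-6.1,0.6,0,25.2],
])

```text
time: 50.73
tool_pos: [0.5545, 0.3517, 0.1187]
tool_rot: [0.001, 0.681, 0.732, 0.001]
contact_force: [-0.4, 0.9, 0.1]
opening: 0.0427
grasp_force: 0.0
```

>>> jog_arm([
  [0.5,0.8,0,0,-3.2],
  [0.5,1.6,0.1,0,-6.3],
  [0.5,2.4,0.1,0,-9.4],
  [0.5,2.4,0.1,0,-9.4],
])

```text
time: 51.07
tool_pos: [0.5811, 0.3521, 0.1177]
tool_rot: [0.001, 0.742, 0.67, 0.0]
contact_force: [-1.9, 0.6, 1.6]
opening: 0.0429
grasp_force: 0.8
```

>>> jog_arm([
  [0.5,0.7,-0.1,0,-3.2],
  [0.5,1.4,-0.2,0,-6.3],
  [0.5,1.4,-0.2,0,-6.3],
])

```text
time: 51.32
tool_pos: [0.5922, 0.3508, 0.1168]
tool_rot: [-0.001, 0.777, 0.629, -0.002]
contact_force: [-5.3, 0.0, -0.8]
opening: 0.0431
grasp_force: 2.7
```

>>> jog_arm([
  [0.5,0.7,-0.2,0,-3.2],
  [0.5,0.7,-0.2,0,-3.2],
])

```text
time: 51.48
tool_pos: [0.5981, 0.3497, 0.1165]
tool_rot: [-0.001, 0.794, 0.608, -0.002]
contact_force: [-6.9, 2.1, 0.6]
opening: 0.0426
grasp_force: 3.6
```

>>> jog_arm([
  [0.5,0.6,-0.2,0,-3.2],
  [0.5,0.6,-0.2,0,-3.2],
])

```text
time: 51.65
tool_pos: [0.6029, 0.3484, 0.1162]
tool_rot: [-0.002, 0.81, 0.586, -0.003]
contact_force: [-9.2, 3.0, 1.5]
opening: 0.0428
grasp_force: 4.5
```

>>> jog_arm([
  [0.5,0.6,-0.2,0,-3.2],
  [0.5,0.6,-0.2,0,-3.2],
])

```text
time: 51.82
tool_pos: [0.6118, 0.3453, 0.1167]
tool_rot: [0.0, 0.827, 0.563, -0.001]
contact_force: [-0.7, 0.7, -1.1]
opening: 0.0428
grasp_force: 1.0
```

>>> jog_arm([
  [0.5,0.6,-0.2,0,0],
  [0.5,0.6,-0.2,0,0],
])

```text
time: 51.98
tool_pos: [0.6201, 0.3427, 0.1178]
tool_rot: [0.001, 0.827, 0.563, 0.001]
contact_force: [-0.7, 1.0, -0.4]
opening: 0.0429
grasp_force: 1.0
```

```bash
python3 -c "
from h import *
s=bot.get_state();print(s['tool_pos'],s['contact_force'])
snap('side','s26');rise('s26')"
```

```text
[0.62007922 0.34273419 0.11778035] [-0.71108311  0.99414753 -0.37692759]
s26 0.975 [-0.25  0.  ]
```

>>> jog_arm([
  [0.5,0.6,-0.25,0,-3.2],
  [0.5,0.6,-0.25,0,-3.2],
])

```text
time: 52.2
tool_pos: [0.6252, 0.3404, 0.1175]
tool_rot: [0.0, 0.843, 0.539, 0.0]
contact_force: [-1.9, 1.6, -0.5]
opening: 0.0428
grasp_force: 1.4
```

>>> jog_arm([
  [0.5,0.6,-0.3,0,-3.2],
  [0.5,0.6,-0.3,0,-3.2],
])

```text
time: 52.37
tool_pos: [0.6301, 0.3382, 0.1171]
tool_rot: [-0.001, 0.857, 0.515, -0.0]
contact_force: [-3.6, 3.3, -0.5]
opening: 0.0426
grasp_force: 2.3
```

>>> jog_arm([
  [0.5,0.6,-0.35,0,-3.2],
  [0.5,0.6,-0.35,0,-3.2],
])

```text
time: 52.53
tool_pos: [0.6351, 0.3356, 0.1168]
tool_rot: [-0.001, 0.871, 0.492, -0.001]
contact_force: [-5.6, 2.8, -0.9]
opening: 0.0429
grasp_force: 3.0
```

>>> jog_arm([
  [0.5,0.6,-0.4,0,-3.2],
  [0.5,0.6,-0.4,0,-3.2],
])

```text
time: 52.7
tool_pos: [0.6403, 0.3326, 0.1165]
tool_rot: [-0.002, 0.884, 0.468, -0.001]
contact_force: [-6.3, 5.2, -1.2]
opening: 0.0428
grasp_force: 3.9
```

>>> jog_arm([
  [0.5,0.6,-0.4,0,-3.2],
  [0.5,0.6,-0.4,0,-3.2],
])

```text
time: 52.87
tool_pos: [0.6451, 0.3295, 0.116]
tool_rot: [-0.003, 0.896, 0.443, -0.002]
contact_force: [-8.1, 5.8, -0.4]
opening: 0.0427
grasp_force: 4.9
```

>>> jog_arm([
  [0.5,0.6,-0.4,0,-3.2],
  [0.5,0.6,-0.4,0,-3.2],
])

```text
time: 53.03
tool_pos: [0.6549, 0.3223, 0.1172]
tool_rot: [0.001, 0.909, 0.417, 0.0]
contact_force: [-0.2, 1.1, -0.3]
opening: 0.043
grasp_force: 1.0
```

```bash
python3 -c "
from h import *
s=bot.get_state();print(s['tool_pos'],s['contact_force'])
snap('side','s27');rise('s27');rise('s26');rise('s2')
h=cv2.imread('pics/raw_s27.png',0)[104:160,196:236]
for r in range(0,56,2): print(104+r,''.join('#' if a<45 else '+' if a<85 else '-' if a<115 else '.' for a in h[r]))"
```

```text
[0.65488422 0.32229966 0.11719477] [-0.21165475  1.07390924 -0.28699537]
s27 0.931 [-0.375  0.   ]
s26 0.975 [-0.25  0.  ]
s2 0.991 [0. 0.]
104 .........................###############
106 .........................###############
108 ...................++---+###############
110 ..................###++#################
112 .................-###++...##############
114 ..................+####+...+############
116 ...................+####-...+###########
118 ...................-+####-.-##-+########
120 ....................-########+..####...#
122 .....................-########+#####....
124 ...........................#+#######....
126 ...........................#+######+....
128 ...........................#++######-...
130 ...................------.-++++++###-...
132 ....................-----....----+##+...
134 ....................-----.....-++#+.....
136 .....................-----..-+#++-......
138 ....................--------++++#.......
140 ........................--...........-..
142 ...........................-++++........
144 ....................-......-----.-....-.
146 ..........................-+++-++-......
148 ...............................-......-.
150 ......................-.............--+.
152 ......................-------.----+--+--
154 .......................---------------+-
156 .......................-+-----------++#+
158 .......................-+++----......+##
```

The force now builds to about 10 N, well over the roughly 6 N drive force. The bar post is back at its starting height (0.0 px rise), so the bolt is tight with the bar down. I'll retract and do a final check.

>>> jog_arm([
  [0.5,-0.5,0.3,0,0],
  [0.5,-0.5,0.3,2,0],
  [0.5,-0.5,0.3,5,0],
  [0.5,-0.5,0.3,8.5,0],
  [0.5,-0.5,0.3,12,0],
])

```text
time: 53.5
tool_pos: [0.6497, 0.3242, 0.239]
tool_rot: [0.001, 0.909, 0.417, 0.0]
contact_force: [0.9, -0.2, 0.1]
opening: 0.0427
grasp_force: 0.0
```

>>> jog_arm([
  [0.5,-2,0,1.5,0],
  [0.5,-5,0,3,0],
  [0.5,-8,0,4,0],
  [0.5,-11.5,0,4,0],
  [0.5,-15,0,4,0],
])

```text
time: 53.92
tool_pos: [0.4997, 0.3243, 0.2787]
tool_rot: [0.0, 0.909, 0.416, 0.002]
contact_force: [-0.8, -0.4, -0.2]
opening: 0.043
grasp_force: 0.0
```

>>> jog_arm([
  [0.5,-2,2,0,0],
  [0.5,-4,4,0,0],
  [0.5,-6,6,0,0],
  [0.5,-8,8,0,0],
  [0.5,-8,8,0,0],
])

```text
time: 54.33
tool_pos: [0.4147, 0.411, 0.2775]
tool_rot: [-0.002, 0.907, 0.421, 0.0]
contact_force: [-0.4, 1.1, -0.8]
opening: 0.0428
grasp_force: 0.0
```

```bash
python3 -c "
from h import *
s=bot.get_state();print(s['tool_pos'],s['contact_force'])
snap('side','s28');snap('top','t28');rise('s28');trays('t28',.107)
a=cv2.imread('pics/raw_side0.png').astype(int);b=cv2.imread('pics/raw_s28.png').astype(int)
for n,(x0,y0,x1,y1) in dict(bottle=(200,92,222,125),cup=(203,232,224,256),bowl=(215,284,256,322),tape=(298,194,328,226),brush=(146,176,186,216),gun=(136,132,162,172)).items(): print(n,abs(a-b)[y0:y1,x0:x1].mean().round(1))
h=cv2.imread('pics/raw_t28.png',0);g=cv2.imread('pics/raw_top0.png',0)
# bar line: compare top views of bar tip
up=lambda i:cv2.resize(i,None,fx=8,fy=8,interpolation=cv2.INTER_CUBIC)
m=cv2.minMaxLoc(cv2.matchTemplate(up(h[184:206,260:288]),up(g[190:200,266:282]),cv2.TM_CCOEFF_NORMED));print('bar tip',m[1],np.array(m[3])/8-6)
m=cv2.minMaxLoc(cv2.matchTemplate(up(h[180:200,217:237]),up(g[186:194,223:231]),cv2.TM_CCOEFF_NORMED));print('post',m[1],np.array(m[3])/8-6)
for b in rects('s28',(215,160,300,240)): print(b.round(1).tolist())
"
```

```text
[0.41474691 0.41099067 0.27754466] [-0.40824607  1.07323182 -0.76984607]
s28 0.931 [-0.375  0.   ]
t28 ctr [ 0.5076 -0.0415] size [np.float64(0.0407), np.float64(0.0159)] yaw -0.08
t28 ctr [0.5136 0.0127] size [np.float64(0.0416), np.float64(0.0157)] yaw -0.08
t28 ctr [0.521 0.069] size [np.float64(0.0399), np.float64(0.0152)] yaw -0.076
t28 ctr [ 0.5781 -0.0474] size [np.float64(0.0413), np.float64(0.0158)] yaw -0.064
t28 ctr [0.5833 0.0068] size [np.float64(0.0408), np.float64(0.0157)] yaw -0.098
t28 ctr [0.5907 0.0632] size [np.float64(0.0412), np.float64(0.0158)] yaw -0.112
bottle 3.5
cup 0.9
bowl 0.9
tape 0.9
brush 41.8
gun 28.2
bar tip 0.9288056492805481 [0.    1.625]
post 0.9929616451263428 [-0.125  0.75 ]
[[242.9, 212.0], [260.0, 206.1], [263.1, 215.2], [246.0, 221.1]]
[[262.9, 214.4], [263.3, 202.5], [270.0, 202.8], [269.6, 214.6]]
[[235.9, 201.5], [249.1, 196.4], [252.8, 206.0], [239.6, 211.1]]
[[256.1, 194.4], [265.3, 189.8], [270.2, 199.5], [260.9, 204.1]]
[[230.1, 190.2], [242.9, 185.6], [246.3, 195.1], [233.6, 199.7]]
[[228.5, 185.1], [238.8, 181.4], [239.9, 184.3], [229.5, 188.0]]
[[249.4, 183.5], [259.4, 179.7], [263.0, 189.2], [253.0, 192.9]]
```

```bash
python3 -c "
from h import *
print(bot.close_job())"
```

```text
the job is handed in; nothing more can be done
None
```

I handed the job in: three lunch trays were on the drip stand, and they now stand on edge on the floors of bays 0, 1 and 2. The bar is back over the bays, about 0.02 rad off its original line and down to its starting height, and the bolt is tight. In the final images the bottle, cup, bowl and tape roll had not moved; the arm blocked the view of the brush and air gun, so I couldn't confirm those two.

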